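Latch the hold-down plate over the fixture's headed stud

ROBOT

A 7-joint arm with a two-finger parallel gripper is mounted at the origin on the work surface. World frame = base frame: x ahead of the robot, y to its left, z up, the work surface at z = 0. Lengths are in mm, angles in rad, forces in N, time in s.
With the tool pointing down it reaches from about 400 to 900 mm from the base axis. Payload 5.5 kg.
Tool frame: the origin (TCP) lies at the very end of the fingers, on their centre line; the grasp point (between the pads) lies bot.pinch_z behind it (bot.pinch_z is the distance from the TCP to the grasp point, in mm); z points along the fingers, y is the line along which they close (so a half turn about z gives the same grasp; the last joint's range is limited). The gripper opens to 85 mm and grips with 20 to 120 N. Pads are 22 mm wide; open, the fingers measure 114 mm over their backs; the gripper's body (76 mm by 85 mm) begins 54 mm behind the grasp point. The pads swing forward as they close: fully open they stand 13 mm farther back than shut.
Start: joints at [1.382, 0.501, -0.427, 1.55, 0.221, 1.138, -0.21], TCP at [283.813, -584.765, 197.51] pointing down, gripper open.
Joint ranges: [-2.88, 2.88], [-0.31, 2.03], [-1.54, 1.56], [0.2, 2.42], [-1.41, 4.55], [0.19, 2.02], [-2.57, 2.57]. Speed limits (rad/s): [2.57, 2.57, 3.14, 3.14, 3.14, 3.14, 3.14].

INTERFACE

Orientations are given as a rotation vector (axis times angle).
In Python, from station import bot gives the robot as it stands.
- The arm moves only by the tool step_arm, never from a script. Its argument "rows" is a list of rows, each a list of 3 entries, a list of its own where there are three numbers: the shift along the tool's x, y, z in cm, then the turn about the tool's z in rad, then the opening, from 0 (shut) to 1 (fully open). In form: [[[dx, dy, dz], yaw, hand], ...]. A call has 1 to 12 rows; each row shifts and turns the commanded pose from where the row before left it, along the tool's axes as they then stand; what a row does not reach is not made up. A row lasts 1/10 s, in which the tool goes at most 50 mm and 8.59 degrees, less where a joint would pass 70% of its speed; a pose out of reach is approached as far as the arm can. A call is refused whole if a number of a shift passes 5 or a number of a turn 0.15, either way. A call with a gripper value outside its range is refused whole. The fingers move at their own pace and stop on an object; "squeeze" is the grip in N (left out, the last holds). Time passes only in rows, so rows that do not move let the fingers close. It gives the time, the measured TCP pose, the force, the opening and the grip force at its end, in the units of the state.
- bot.get_state(): the state, without advancing time (a new reading comes with each control period).
- bot.grab_frame(name): name is "scene" or "top"; returns the picture (420x560x3 uint8, red, green, blue); there is no depth.
- bot.calibration(name): a dict with "fx", "fy", "cx", "cy" (pixels), "rvec" (rotation vector, rad) and "tvec" (3), from world to camera coordinates, as OpenCV has them. Camera axes: x right, y down, z forward; pixel columns grow to the right and rows downward; lengths in mm; the calibration is good to about 2 mm. A picture is of the moment at which its call begins. calibration takes no time and is no camera call.
- bot.sign_off(): hands the job in; it is judged then, once.
The state is a dict: "t": time; "qpos": joint angles; "joint_vel": joint speeds; "joint_efforts": joint torques, N m; "eef_pos": TCP position; "tcp_rot": TCP orientation; "wrist_force": force on the tool from outside, world axes, zero at the start; "ft_torque": the same for the moment, N m; "gripper_width": finger opening in mm; "finger_force": force on a finger pad.
Only numpy, scipy, OpenCV 4.12 (cv2) and the standard library are available. Lean on these libraries where they do the work, as an engineer would, in place of code of your own. Each camera call takes 0.05 s, during which the arm holds its last target. There are 200 camera calls.

TASK

Take the loose dark steel latch plate by its upright black lug and latch it onto the test fixture to hold the white cartridge down: tilt it tip-down, hook the tip bar of its oblong eye under the stud's wide head, then level it onto the cartridge so that it cannot lift off. Slide it on towards its tip until you feel its shoulders meet the two stop pins, press there gently for a moment (about 7 N), and let go, leaving it flat against the pins. Never force the plate against the fixture, and leave the other things where they are.

Things in the scene. Friction and masses are not known exactly. Their poses are not given: they have to be found in the camera images.
- plate: Loose T-shaped latch plate, 4 mm dark steel, 0.17 to 0.33 kg, lying flat. Origin: centre of its eye, underside; x along the plate to its tip, z up. Oblong eye: 32 mm along x, 52 along y. Tip bar x +16 to +27, y +-36 mm; side rails y 26 to 36 either side; root bar x -16 to -38; shoulders (ears) x -18 to -38, out to y +-56, their edges at x -18 meet the stop pins; stem x -38 to -98, y +-20 mm.
- grip (a point): Where to grip the plate: in the upright black lug on its stem, plate x -77, y 0, 36 mm above the underside; axes as the plate's. The lug is 12 mm along x (x -83 to -71), 40 mm along y, its top 49 mm above the underside. The pads close along the plate's x.
- tip_edge (a point): Middle of the eye's edge on the tip bar (plate x +16 mm, half-way through the 4 mm thickness); axes as the plate's. Hooking: it comes down on the fixture's +x side of the stud's head, then is drawn to -x under the head until it touches the neck.
- root_edge (a point): Middle of the eye's edge on the root bar (plate x -16 mm, half-way through the thickness); axes as the plate's. When the plate is levelled it must come down past the -x side of the head: it clears it only while the tip bar is within about 4 mm of the neck.
- fixture: Fixed aluminium test fixture, base x -120 to +45, y +-67, 12 mm high. Origin: on the stud's axis at table height, z up; x is where the latched plate's tip points. White cartridge: x -100 to -21, y +-18, flat top at z 30 mm, in a low nest; the latched plate lies on it, its origin then at z 30. Round the stud the room is free down to z 12 mm.
- stud: Fixed dark steel stud: neck 12 mm diameter, round flat-bottomed head 44 mm diameter. Origin: foot of the neck, 12 mm above the table; axes as the fixture's. From this origin: head underside at z 25, rim to 27.5, then tapering to 36 mm diameter at the top, z 31. Latched plate: underside z 18, top z 22. Head and eye pass only with the plate tilted tip-down about 35 degrees.
- head (a point): Centre of the head's underside, 37 mm above the table; axes as the fixture's.
- stop: Two fixed posts beside the stud, y +-46, x +2 to +22, 42 mm high above the table. Origin: stud axis, 12 mm above the table; axes as the fixture's. Each holds a rigid steel pin, 8 mm diameter, 32 mm above the table, pointing to -x, both set alike: tips anywhere from x -22 to -12 mm (not measured). With the shoulders on the pins the plate's origin is at x -4 to +6 mm.
- driver: Bystander: screwdriver, 150 mm long, lying flat; origin at the middle of its underside.
- jar: Bystander: small white-capped jar, 44 mm across, 60 mm tall; origin at the middle of its underside.
- spacer: Bystander: steel spacer ring, 40 mm across, 12 mm tall; origin at the middle of its underside.
- pen: Bystander: black marker pen, 132 mm long, lying flat; origin at the middle of its underside.
- dish: Bystander: shallow white dish, 70 mm across, 22 mm tall; origin at the middle of its underside.
- bin: Bystander: blue open parts bin, 140 x 100 x 60 mm; origin at the middle of its underside.
- tray: Bystander: red open tray, 120 x 160 x 30 mm; origin at the middle of its underside.
Not all that is in view belongs to the job. Leave any red look-alike of the plate alone. What is shaped like the fixture but orange is not meant.

How it is judged:
By the outcome, as a careful person would: the job done as asked, in the order asked, and still so for the second after the job is handed in, with the robot touching nothing.
It also fails if it takes over 72 s, if anything falls off the work surface, if the arm or the gripper's body presses on something with over 40 N, if the wrist force passes 120 N, or if a joint passes its speed limit or range.

## Working session

There is one attempt and no reset: what is moved stays moved. The work goes in short steps, Python scripts to look and compute and a tool call to move; the robot and the scene stay as the last step left them, time stands still between calls to the robot, and variables do not carry over. Pictures are saved under pics/ and viewed, at most 10 in all, crops included, and the job is handed in when it is done.

Besides the shell and the picture viewer there is one more tool, called after "Call:" by a JSON object that holds its "name" and its "arguments". step_arm: Moves the arm, as the interface text tells. Its arguments: {"type":"object","properties":{"rows":{"type":"array","items":{"type":"array"}},"squeeze":{"type":"number"}},"required":["rows"]}

```bash
ls; mkdir -p pics
python3 - <<'E'
from station import bot
import cv2,numpy as np
print(bot.get_state(), bot.pinch_z)
for n in("scene","top"):
    c=bot.calibration(n);print(n,c)
    f=bot.grab_frame(n);np.save(f'pics/{n}0.npy',f)
    cv2.imwrite(f'pics/{n}0.png',cv2.resize(f[:,:,::-1],(800,600),interpolation=cv2.INTER_CUBIC))
E
```

```text
pics
{'t': 0.0, 'qpos': array([ 1.38221291,  0.5018465 , -0.42675942,  1.55144968,  0.22079448,
        1.13830478, -0.21032412]), 'joint_vel': array([-0.00021855, -0.00064665, -0.00080238, -0.00034816, -0.00165584,
       -0.00105181, -0.00081507]), 'joint_efforts': array([-4.14017259e-04, -5.69512939e+01, -5.81635281e+00, -2.80937111e+01,
        1.06915462e-02,  1.20387328e-02,  5.21633297e-06]), 'eef_pos': array([ 283.38342973, -584.1266098 ,  196.4575876 ]), 'tcp_rot': array([-3.05991041e+00, -7.03210960e-01,  6.03485439e-04]), 'wrist_force': array([0.69495782, 0.62639143, 0.90470728]), 'ft_torque': array([ 0.01177971, -0.01012413, -0.00817531]), 'finger_force': 0.0, 'gripper_width': 85.17359735261088} 18.700000000000003
scene {'fx': 501.9486385589737, 'fy': 501.9486385589737, 'cx': 279.115764031796, 'cy': 207.7275125209982, 'rvec': array([ 1.60390349,  1.76545309, -0.84297772]), 'tvec': array([ 196.32627905, -276.62280369, 1539.49140616])}
top {'fx': 495.13112885242344, 'fy': 495.13112885242344, 'cx': 279.8963294915657, 'cy': 207.7265128597233, 'rvec': array([ 2.15810445, -2.19690449,  0.0828717 ]), 'tvec': array([-106.95165138,  551.02168826, 1391.85227277])}
```

View pics/scene0.png

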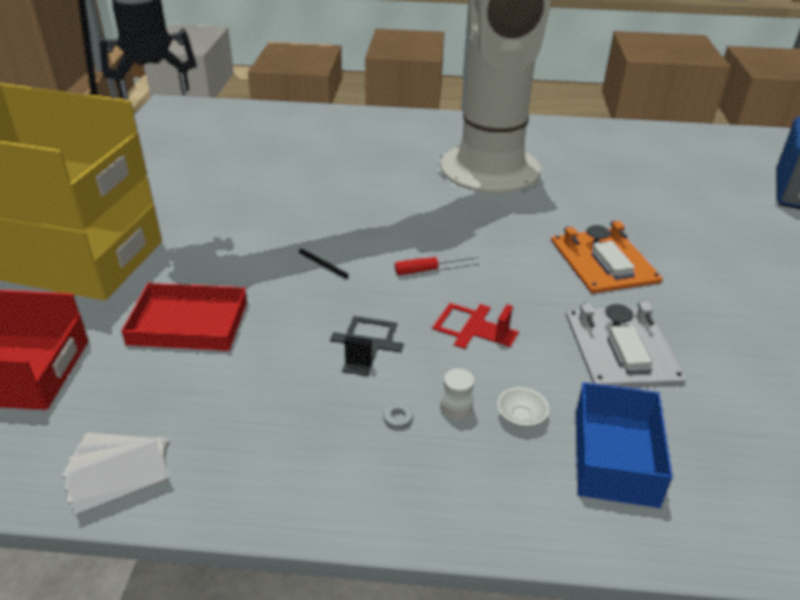

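View pics/top0.png

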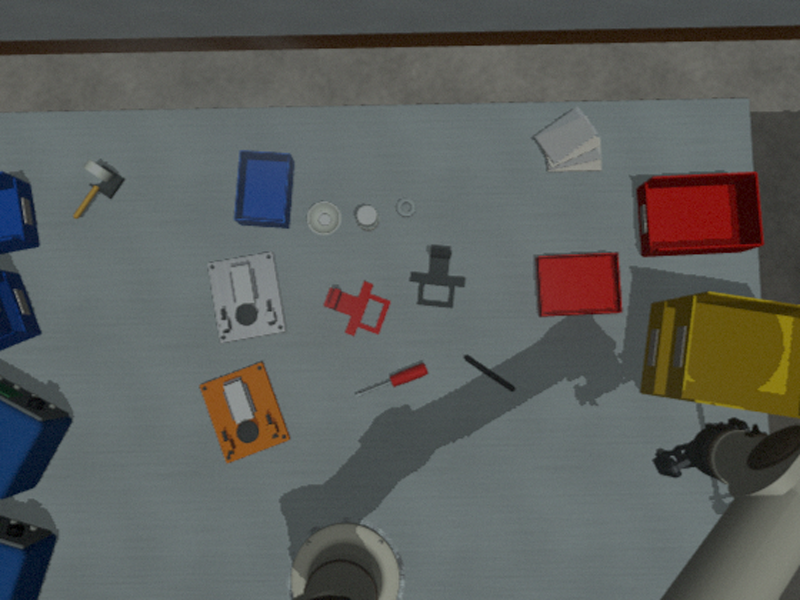

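Candidates for the plate: the dark one at top (438,277) and the red one at (360,307). The dark steel plate with the black lug fits. Candidates for the fixture: the grey one at (245,297) and the orange one at (245,410). The grey aluminium one fits. I'll confirm both in a crop and measure them.

```bash
cat > h.py <<'E'
import cv2,numpy as np
from station import bot
def ray(name,uv,z):
    c=bot.calibration(name);R,_=cv2.Rodrigues(c['rvec']);t=np.array(c['tvec'])
    uv=np.atleast_2d(uv).astype(float)
    d=np.c_[(uv[:,0]-c['cx'])/c['fx'],(uv[:,1]-c['cy'])/c['fy'],np.ones(len(uv))]@R
    o=-R.T@t
    return (o+d*((z-o[2])/d[:,2])[:,None])
def proj(name,P):
    c=bot.calibration(name)
    K=np.array([[c['fx'],0,c['cx']],[0,c['fy'],c['cy']],[0,0,1]])
    return cv2.projectPoints(np.atleast_2d(P).astype(float),np.array(c['rvec']),np.array(c['tvec']),K,None)[0][:,0]
E
python3 - <<'E'
from h import *
f=np.load('pics/top0.npy');s=np.load('pics/scene0.npy')
cr=lambda im,x,y,w,h,W,H:cv2.resize(im[y:y+h,x:x+w,::-1],(W,H),interpolation=cv2.INTER_CUBIC)
a=np.hstack([cr(f,140,165,64,80,400,500),cr(f,280,163,48,60,400,500)])
cv2.imwrite('pics/crop1.png',a)
g=f.max(2)
print('bg',f[200,260],'plate',f[195,306],'fixture',f[190,160],'head',f[220,172])
m=np.zeros_like(g);m[163:222,282:330]=(g[163:222,282:330]<75)
cs,h=cv2.findContours(m,cv2.RETR_CCOMP,cv2.CHAIN_APPROX_NONE)
for c,hh in zip(cs,h[0]):
    if cv2.contourArea(c)>20:
        M=cv2.moments(c);u=(M['m10']/M['m00'],M['m01']/M['m00'])
        print('P',hh[3],cv2.contourArea(c),u,ray('top',u,4)[0][:2],cv2.minAreaRect(ray('top',c[:,0],4)[:,:2].astype(np.float32)))
m=np.zeros_like(g);m[170:245,140:205]=(g[170:245,140:205]<70)
cs,h=cv2.findContours(m,cv2.RETR_EXTERNAL,cv2.CHAIN_APPROX_NONE)
for c in cs:
    if cv2.contourArea(c)>10:
        print('H',cv2.contourArea(c),cv2.minAreaRect(ray('top',c[:,0],40)[:,:2].astype(np.float32)),cv2.minEnclosingCircle(c))
E
```

```text
bg [114  46  43] plate [52 58 58] fixture [121 127 128] head [54 58 60]
P -1 817.0 (305.7578539371685, 195.71011831905344) [ 584.06339331 -192.19765092] ((592.18603515625, -191.60655212402344), (107.18804931640625, 122.42517852783203), 88.92584228515625)
P 0 236.0 (304.93220338983053, 204.65183615819208) [ 558.11026012 -189.24317955] ((557.8866577148438, -189.06845092773438), (59.516902923583984, 38.440826416015625), 83.23872375488281)
H 145.5 ((518.416259765625, 186.2881317138672), (36.68665313720703, 39.638328552246094), 89.93898010253906) ((171.86111450195312, 219.69444274902344), 7.393892765045166)
```

View pics/crop1.png

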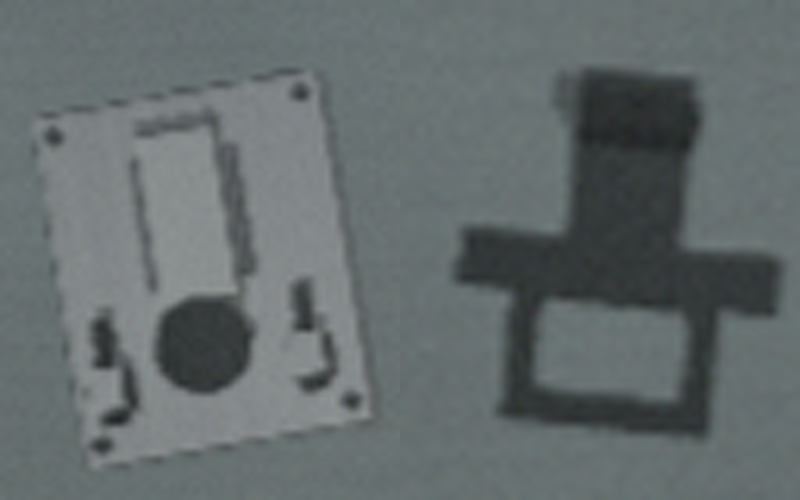

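The crop confirms both: the grey fixture with its dark head (crop about 205,343) and white cartridge, and the dark plate with its eye at (612,348) and lug at the top (640,105). Next, sub-pixel measuring.

```bash
cat >> h.py <<'E'
def cont(im,x,y,w,h,lo,hi,k=8,mode=cv2.RETR_CCOMP):
    g=cv2.resize(im[y:y+h,x:x+w].max(2).astype(np.float32),None,fx=k,fy=k,interpolation=cv2.INTER_CUBIC)
    cs,hi_=cv2.findContours(((g>lo)&(g<hi)).astype(np.uint8),mode,cv2.CHAIN_APPROX_NONE)
    return [((c[:,0]+.5)/k-.5+[x,y],hh[3]) for c,hh in zip(cs,hi_[0]) if cv2.contourArea(c)>15*k*k]
E
python3 - <<'E'
from h import *
f=np.load('pics/top0.npy')
print('bg',f[200,295],f[240,160],'fix',f[200,150],'cart',f[196,170], 'plate',f[188,305],f[176,307])
R=lambda p:cv2.minAreaRect(p[:,:2].astype(np.float32))
for p,par in cont(f,280,163,50,62,-99,80):
    print('P',par,R(ray('top',p,4)))
    if par<0:
        q=ray('top',p,4)[:,:2]; q=q
        print(' span',q.min(0),q.max(0))
        # ear end segments: far +y / -y
        for s in (q[q[:,1]>q[:,1].max()-3],q[q[:,1]<q[:,1].min()+3]): print(' ear',s.mean(0))
for p,par in cont(f,140,165,70,80,-99,80): print('H',par,R(ray('top',p,40)))
for p,par in cont(f,140,165,70,80,115,300): 
    if par<0: print('F',R(ray('top',p,12)))
for p,par in cont(f,155,175,30,45,145,300):
    if par<0: print('C',R(ray('top',p,30)))
E
```

```text
bg [50 52 55] [ 97 105 106] fix [122 128 129] cart [137 143 144] plate [51 56 57] [47 47 45]
P -1 ((592.9481201171875, -192.9049835205078), (111.90076446533203, 125.0897216796875), 82.61148834228516)
 span [ 527.73620304 -248.17736445] [ 656.32408584 -135.51675787]
 ear [ 587.46784618 -136.73445747]
 ear [ 579.81924092 -247.05833041]
P 0 ((558.2351684570312, -188.91062927246094), (54.58269500732422, 33.73490905761719), 82.52629852294922)
H -1 ((495.44622802734375, 222.48355102539062), (11.46986198425293, 27.44298553466797), 67.26347351074219)
H -1 ((520.7166748046875, 232.0643310546875), (21.96649742126465, 9.057234764099121), 2.7666561603546143)
H -1 ((518.9089965820312, 186.80279541015625), (42.152034759521484, 41.60761642456055), 88.96888732910156)
F ((472.8462829589844, 121.11324310302734), (45.61827087402344, 13.234142303466797), 88.98609924316406)
F ((573.060546875, 278.1618347167969), (17.017791748046875, 20.455631256103516), 12.463720321655273)
F ((574.47119140625, 98.02635955810547), (24.18267822265625, 42.84869384765625), 89.65313720703125)
F ((561.638671875, 205.34719848632812), (183.6809539794922, 154.77447509765625), 8.742793083190918)
F ((635.5413208007812, 130.3429718017578), (89.55416870117188, 88.64895629882812), 89.65313720703125)
```

Run:
```python
from h import *
f=np.load('pics/top0.npy').copy()
cv2.medianBlur
R=lambda p:cv2.minAreaRect(p[:,:2].astype(np.float32))
b=cv2.bilateralFilter(f,7,30,3)
for lo in(117,120):
  x,y,w,h,k=140,165,66,80,8
  g=cv2.resize(b[y:y+h,x:x+w].max(2).astype(np.float32),None,fx=k,fy=k,interpolation=cv2.INTER_CUBIC)
  m=cv2.morphologyEx((g>lo).astype(np.uint8),cv2.MORPH_CLOSE,np.ones((9,9)))
  m=cv2.morphologyEx(m,cv2.MORPH_OPEN,np.ones((33,33)))
  cs,_=cv2.findContours(m,cv2.RETR_EXTERNAL,cv2.CHAIN_APPROX_NONE)
  c=max(cs,key=cv2.contourArea);p=(c[:,0]+.5)/k-.5+[x,y]
  print('F',R(ray('top',p,12)))
c=np.array([(38,120),(315,70),(372,415),(92,468)])/6.25-.42+[140,165]
q=ray('top',c,12)[:,:2];print('corners',q,q.mean(0),np.degrees([np.arctan2(*(a[::-1])) for a in (q[0]-q[3],q[1]-q[2],q[0]-q[1],q[3]-q[2])]))
for lo in (134,137):
  for p,par in cont(b,158,178,24,40,lo,300):
    if par<0: print('C',lo,R(ray('top',p,30)))
c=bot.calibration('top');Rm,_=cv2.Rodrigues(c['rvec']);print('cam',-Rm.T@c['tvec'])
c=bot.calibration('scene');Rm,_=cv2.Rodrigues(c['rvec']);print('cam',-Rm.T@c['tvec'])
th=np.radians(90-82.55)
st=bot.get_state()
print(st['eef_pos'],cv2.Rodrigues(st['tcp_rot'])[0])
```

```text
F ((546.3201293945312, 163.21676635742188), (99.81060028076172, 188.47488403320312), 72.93240356445312)
F ((546.3527221679688, 162.92112731933594), (99.21048736572266, 187.28314208984375), 72.84638214111328)
corners [[626.31798775 270.19747944]
 [647.28951521 141.85044492]
 [487.13442009 116.13141329]
 [465.13270539 244.70026922]] [556.46865711 193.21990172] [ 8.98889255  9.12313866 99.27995429 99.71084076]
C 134 ((566.00341796875, 166.42005920410156), (6.7534613609313965, 80.4426040649414), 89.91593933105469)
C 134 ((571.7335815429688, 208.01226806640625), (87.3551025390625, 56.29844665527344), 9.373905181884766)
C 137 ((571.5775756835938, 207.67071533203125), (86.93573760986328, 55.20805358886719), 9.374717712402344)
cam [ 434.42528785 -122.83815231 1431.25880381]
cam [1395.35023127  -86.50610054  728.43146532]
[ 283.42780857 -584.18423103  196.53153882] [[ 8.99664445e-01  4.36581469e-01 -7.13151218e-04]
 [ 4.36582043e-01 -8.99662908e-01  1.66491225e-03]
 [ 8.52741343e-05 -1.80921137e-03 -9.99998360e-01]]
```

Call:
{"name": "step_arm", "arguments": {"rows": [[[1.3, -2.7, -0.2], 0, 1], [[1.3, -2.7, -0.2], 0, 1], [[1.3, -2.7, -0.2], 0, 1], [[1.3, -2.7, -0.2], 0, 1], [[1.3, -2.7, -0.2], 0, 1], [[3.5, -0.5, 0], 0, 1], [[3.5, -0.5, 0], 0, 1], [[3.5, -0.5, 0], 0, 1], [[3.5, -0.5, 0], 0, 1], [[3.5, -0.5, 0], 0, 1], [[3.5, -0.5, 0], 0, 1], [[3.5, -0.5, 0], 0, 1]], "squeeze": 20}}

```text
t: 1.3
eef_pos: [489.2, -295.5, 207.2]
tcp_rot: [-3.062, -0.703, 0.001]
wrist_force: [1.0, 0.4, -0.1]
gripper_width: 85.4
finger_force: 0.0
```

Call:
{"name": "step_arm", "arguments": {"rows": [[[3.5, -0.5, 0], 0, 1], [[3.5, -0.5, 0], 0, 1], [[3.5, -0.5, 0], 0, 1], [[3.5, -0.5, 0], 0, 1], [[2, 0, 0], 0, 1], [[0, 0, 0], 0.097, 1], [[0, 0, 0], 0.097, 1], [[0, 0, 0], 0.097, 1], [[0, 0, 0], 0.097, 1], [[0, 0, 0], 0.097, 1], [[0, 0, 0], 0.097, 1], [[0, 0, 0], 0, 1]]}}

```text
t: 2.5
eef_pos: [623.3, -208.5, 207.0]
tcp_rot: [-3.135, 0.206, 0.002]
wrist_force: [1.0, -1.0, 0.4]
gripper_width: 85.2
finger_force: 0.0
```

Call:
{"name": "step_arm", "arguments": {"rows": [[[1.0, -1.1, 0], 0, 1], [[0, 0, 3.5], 0, 1], [[0, 0, 3.5], 0, 1], [[0, 0, 3.5], 0, 1], [[0, 0, 3.0], 0, 1], [[0, 0, 2.5], 0, 1], [[0, 0, 2.0], 0, 1], [[0, 0, 1.0], 0, 1], [[0, 0, 0], 0, 1], [[0, 0, 0], 0, 1]]}}

```text
t: 3.5
eef_pos: [636.0, -198.6, 18.2]
tcp_rot: [-3.135, 0.203, -0.002]
wrist_force: [0.6, -0.5, 0.8]
gripper_width: 85.0
finger_force: 0.0
```

Run:
```python
from h import *
s=bot.get_state();print(s['eef_pos'],s['wrist_force'])
f=bot.grab_frame('scene');g=bot.grab_frame('top')
cr=lambda im,x,y,w,h:cv2.resize(im[y:y+h,x:x+w,::-1],(400,400),interpolation=cv2.INTER_CUBIC)
cv2.imwrite('pics/c2.png',np.hstack([cr(f,210,190,90,90),cr(g,265,150,80,80)]))
```

```text
[ 636.00808214 -198.59029116   18.18237654] [ 0.60981318 -0.48859134  0.80529336]
```

View pics/c2.png

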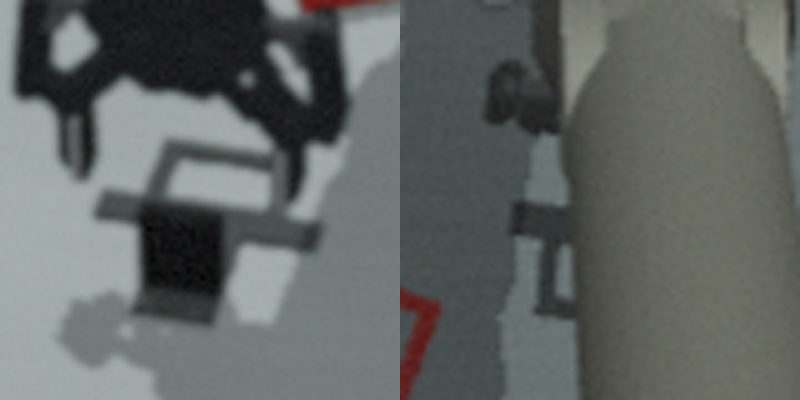

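The scene crop shows the lug at (180,250) and the fingertips at (75,175) and (290,195). The tips look too far towards the robot, so I'll project the model points into the images to check.

Run:
```python
from h import *
s=bot.get_state();T=s['eef_pos']
R=cv2.Rodrigues(s['tcp_rot'])[0]
def cp(P): return ((proj('scene',P)-[210,190]+.5)*400/90).round()
for z in(18,31): 
  print('tips',z,cp([T+R@[0,a,0]+[0,0,z-18] for a in(-48,48)]))
x=np.array([-.9915,.13,0]);y=np.array([-.13,-.9915,0]);O=np.array([558.2,-188.9,0])
L=lambda a,b,z:O+a*x+b*y+[0,0,z]
print('lug top back',cp([L(-83,20,49),L(-83,-20,49),L(-83,20,4),L(-83,-20,4)]))
print('stem end',cp([L(-98,20,4),L(-98,-20,4)]),'ears',cp([L(-38,56,4),L(-38,-56,4)]),'tip',cp([L(27,36,4),L(27,-36,4)]))
```

```text
tips 18 [[287. 281.]
 [ 87. 248.]]
tips 31 [[287. 260.]
 [ 86. 227.]]
lug top back [[140. 215.]
 [225. 229.]
 [143. 287.]
 [226. 300.]]
stem end [[134. 308.]
 [218. 322.]] ears [[ 97. 213.]
 [321. 249.]] tip [[172. 137.]
 [310. 158.]]
```

Run:
```python
from h import *
R=cv2.Rodrigues(np.array([-3.0599,-.7032,0]))[0];T=np.array([283.4,-584.1,196.5])
print((proj('scene',[T+R@[0,a,-b] for b in(0,13,26,40) for a in(-48,48)])+.5)/.7)
f=bot.grab_frame('scene');g=np.load('pics/scene0.npy')
cr=lambda im,x,y,w,h:cv2.resize(im[y:y+h,x:x+w,::-1],(400,400),interpolation=cv2.INTER_CUBIC)
cv2.imwrite('pics/c3.png',np.hstack([cr(f,210,190,90,90),cr(g,60,0,90,90)]))
s=bot.get_state();print(s['eef_pos'],s['t'])
```

```text
[[190.69518485 120.7003488 ]
 [133.05756135 128.49471753]
 [189.45138912 113.61872331]
 [131.40267248 121.30241235]
 [188.19134688 106.44459736]
 [129.72566831 114.013992  ]
 [186.81584144  98.61307478]
 [127.89441916 106.05520824]]
[ 636.34210095 -199.25783676   19.09007542] 3.65
```

View pics/c3.png

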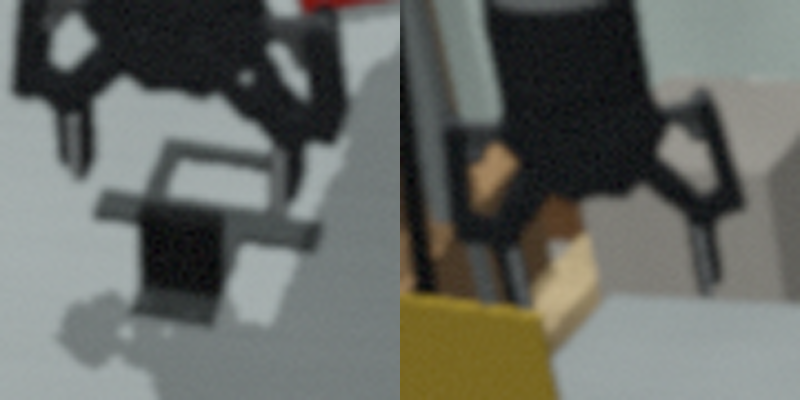

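Run:
```python
from h import *
for z in(60,90,120): print(z,ray('top',[[287,169]],z),'init finger L',ray('top',[[664*.7,463*.7],[722*.7,428*.7]],z+160))
print('scene tips heights at TCP x plane:')
c=bot.calibration('scene')
for uv in([75,178],[290,200],[180,90]):
    u=np.array(uv)*90/400-.5+[210,190]
    for z in(20,40,60,80): print(uv,z,ray('scene',[u],z)[0].round())
```

```text
60 [[ 654.20928787 -138.68697099   60.        ]] init finger L [[ 244.34053623 -557.00081238  220.        ]
 [ 300.84063417 -657.47731551  220.        ]]
90 [[ 649.40091764 -138.34023516   90.        ]] init finger L [[ 249.04848347 -546.2476358   250.        ]
 [ 304.14920835 -644.23557489  250.        ]]
120 [[ 644.59254742 -137.99349933  120.        ]] init finger L [[ 253.75643072 -535.49445922  280.        ]
 [ 307.45778254 -630.99383428  280.        ]]
scene tips heights at TCP x plane:
[75, 178] 20 [ 582. -261.   20.]
[75, 178] 40 [ 605. -256.   40.]
[75, 178] 60 [ 628. -251.   60.]
[75, 178] 80 [ 651. -246.   80.]
[290, 200] 20 [ 587. -155.   20.]
[290, 200] 40 [ 610. -153.   40.]
[290, 200] 60 [ 633. -151.   60.]
[290, 200] 80 [ 656. -149.   80.]
[180, 90] 20 [ 508. -219.   20.]
[180, 90] 40 [ 533. -215.   40.]
[180, 90] 60 [ 558. -212.   60.]
[180, 90] 80 [ 583. -208.   80.]
```

The images put the open fingertips at about z 63, higher than reported. I'll close here as a test: the width will show whether the lug is between the pads.

Call:
{"name": "step_arm", "arguments": {"rows": [[[0, 0, 0], 0, 0.3], [[0, 0, 0], 0, 0.3], [[0, 0, 0], 0, 0.3], [[0, 0, 0], 0, 0.3], [[0, 0, 0], 0, 0.3], [[0, 0, 0], 0, 0.3]], "squeeze": 20}}

```text
t: 4.25
eef_pos: [635.0, -199.0, 17.5]
tcp_rot: [-3.135, 0.204, 0.0]
wrist_force: [-1.2, 0.0, 0.7]
gripper_width: 25.5
finger_force: 0.0
```

Run:
```python
from h import *
f=bot.grab_frame('scene')
cr=lambda im,x,y,w,h:cv2.resize(im[y:y+h,x:x+w,::-1],(500,500),interpolation=cv2.INTER_CUBIC)
cv2.imwrite('pics/c4.png',cr(f,210,190,90,90))
s=bot.get_state();print(s['eef_pos'],s['t'],s['wrist_force'],s['gripper_width'],s['finger_force'])
```

```text
[ 634.98717455 -198.98723738   17.47009675] 4.3 [-0.27851634 -0.30810208 -0.25851395] 25.913265831388255 0.0
```

View pics/c4.png

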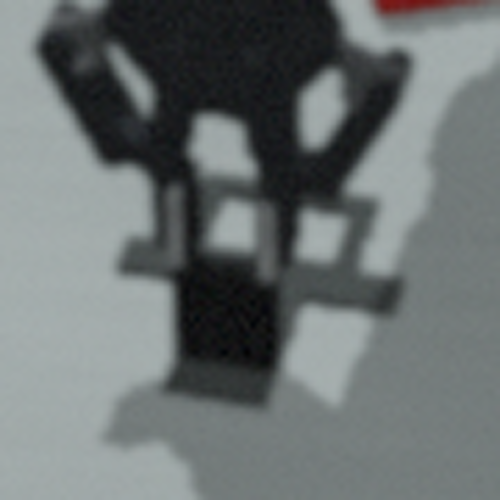

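The fingers closed to 25 mm above the lug's top. So the real fingertips sit about 30 mm above the reported TCP, and the tool is effectively shorter than stated. I'll reopen, go lower while watching the force, and close on the lug.

Call:
{"name": "step_arm", "arguments": {"rows": [[[0, 0, 0], 0, 1], [[0, 0, 0], 0, 1], [[0, 0, 0], 0, 1], [[0, 0, 0], 0, 1], [[0, 0, 0], 0, 1], [[0, 0, 0.8], 0, 1], [[0, 0, 0.8], 0, 1], [[0, 0, 0.7], 0, 1], [[0, 0, 0.7], 0, 1], [[0, 0, 0.5], 0, 1], [[0, 0, 0], 0, 1], [[0, 0, 0], 0, 1]]}}

```text
t: 5.5
eef_pos: [635.1, -198.9, -17.6]
tcp_rot: [-3.135, 0.204, 0.0]
wrist_force: [-0.4, 0.5, 0.4]
gripper_width: 85.6
finger_force: 0.0
```

Call:
{"name": "step_arm", "arguments": {"rows": [[[0, 0, 0], 0, 0.3], [[0, 0, 0], 0, 0.3], [[0, 0, 0], 0, 0.3], [[0, 0, 0], 0, 0.3], [[0, 0, 0], 0, 0.3], [[0, 0, 0], 0, 0.3], [[0, 0, 0], 0, 0.3]], "squeeze": 20}}

```text
t: 6.2
eef_pos: [635.4, -199.3, -17.0]
tcp_rot: [3.135, -0.204, 0.001]
wrist_force: [-0.5, -1.0, 3.9]
gripper_width: 39.8
finger_force: 21.1
```

Call:
{"name": "step_arm", "arguments": {"rows": [[[-0.2, 0, -0.45], 0, 0.3], [[-0.2, 0, -0.45], 0, 0.3], [[-0.2, 0, -0.4], 0, 0.3], [[-0.2, 0, -0.45], 0, 0.3], [[-0.25, 0, -0.4], 0, 0.3], [[-0.25, 0, -0.4], 0, 0.3], [[-0.3, 0, -0.4], 0, 0.3], [[-0.3, 0, -0.4], 0, 0.3], [[0, 0, 0], 0, 0.3], [[0, 0, 0], 0, 0.3]]}}

```text
t: 7.2
eef_pos: [616.3, -196.7, 16.2]
tcp_rot: [3.135, -0.204, 0.001]
wrist_force: [-0.1, 0.3, -2.8]
gripper_width: 39.8
finger_force: 20.6
```

Run:
```python
from h import *
f=bot.grab_frame('scene')
cr=lambda im,x,y,w,h:cv2.resize(im[y:y+h,x:x+w,::-1],(500,500),interpolation=cv2.INTER_CUBIC)
cv2.imwrite('pics/c5.png',cr(f,210,180,90,90))
for i in range(3):
    bot.grab_frame('top');s=bot.get_state();print(s['eef_pos'],s['wrist_force'],s['ft_torque'],s['gripper_width'],s['finger_force'])
```

```text
[ 616.18311736 -196.56112181   15.87559284] [-0.40312743  0.8173057  -2.21591693] [ 0.01260521 -0.0877647   0.04683603] 39.59967863735369 20.60387670993805
[ 616.15366338 -196.51702211   15.80875895] [-0.83713611  0.22712592 -1.81353116] [-0.00395137 -0.08613635  0.04380408] 39.755908057341145 20.603725612163544
[ 616.15908972 -196.49940904   15.77498302] [ 0.88532425 -0.58981321 -2.40978945] [-0.05383933 -0.12178382 -0.06430443] 39.90768001502624 20.60359239578247
```

View pics/c5.png

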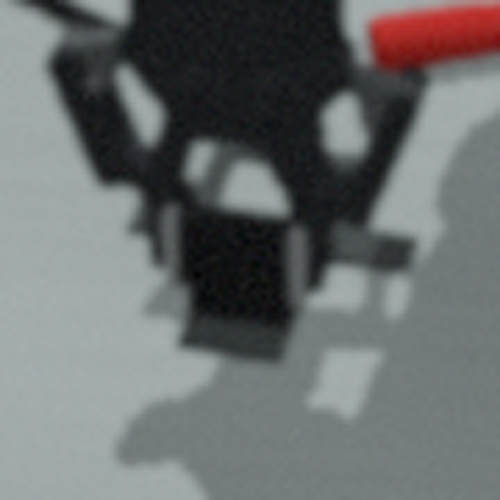

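The plate came up level, so the 20 N grip holds it against pivoting (shadow detached, weight about 2.2 N). I'll raise it so the tip would touch the table at about 37°, then ease the grip by opening the fingers gradually so it swings down about the pads.

Call:
{"name": "step_arm", "arguments": {"rows": [[[0, 0, -0.8], 0, 0.3], [[0, 0, -0.8], 0, 0.3], [[0, 0, -0.8], 0, 0.3], [[0, 0, 0], 0, 0.3], [[0, 0, 0], 0, 0.44], [[0, 0, 0], 0, 0.45], [[0, 0, 0], 0, 0.455]], "squeeze": 20}}

```text
t: 8.1
eef_pos: [615.8, -196.5, 39.6]
tcp_rot: [-3.135, 0.204, 0.001]
wrist_force: [0.6, -0.5, -2.5]
gripper_width: 39.6
finger_force: 20.8
```

```bash
cat >> h.py <<'E'
def show():
    for i in range(2):
        s=bot.get_state();print(s['t'],s['eef_pos'].round(1),s['wrist_force'].round(2),s['ft_torque'].round(3),round(s['gripper_width'],2),round(s['finger_force'],1))
        if i==0: bot.grab_frame('top')
E
python3 -c "from h import *;show()"
```

```text
8.1 [ 615.8 -196.5   39.6] [ 0.58 -0.54 -2.49] [-0.021 -0.061 -0.017] 39.63 20.8
8.15 [ 615.8 -196.5   39.6] [ 0.37 -0.1  -2.29] [ 0.012 -0.131 -0.024] 39.81 20.8
```

Call:
{"name": "step_arm", "arguments": {"rows": [[[0, 0, 0], 0, 0.46], [[0, 0, 0], 0, 0.463]]}}

```text
t: 8.35
eef_pos: [616.1, -196.5, 39.8]
tcp_rot: [-3.135, 0.204, 0.001]
wrist_force: [-0.1, 0.2, -2.1]
gripper_width: 39.7
finger_force: 20.8
```

```bash
python3 -c "from h import *;show()"
```

```text
8.35 [ 616.1 -196.5   39.8] [-0.12  0.24 -2.07] [-0.027 -0.097  0.022] 39.66 20.8
8.4 [ 616.1 -196.5   39.9] [-0.62  0.08 -2.39] [ 0.004 -0.124  0.049] 39.66 20.8
```

Call:
{"name": "step_arm", "arguments": {"rows": [[[0, 0, 0], 0, 0.466]]}}

```text
t: 8.5
eef_pos: [616.2, -196.5, 39.9]
tcp_rot: [-3.135, 0.204, 0.0]
wrist_force: [0.8, 0.0, -3.2]
gripper_width: 40.0
finger_force: 11.1
```

Call:
{"name": "step_arm", "arguments": {"rows": [[[0, 0, 0], 0, 0.468]]}}

```text
t: 8.6
eef_pos: [616.1, -196.5, 40.0]
tcp_rot: [-3.135, 0.204, 0.0]
wrist_force: [-1.2, 0.1, -1.0]
gripper_width: 39.9
finger_force: 1.4
```

Call:
{"name": "step_arm", "arguments": {"rows": [[[0, 0, 0], 0, 0.47]]}}

```text
t: 8.7
eef_pos: [616.5, -196.6, 40.3]
tcp_rot: [3.135, -0.204, 0.001]
wrist_force: [-0.1, -0.8, -0.4]
gripper_width: 40.6
finger_force: 0.0
```

Call:
{"name": "step_arm", "arguments": {"rows": [[[0, 0, 0], 0, 0.45], [[0, 0, 0], 0, 0.4]]}}

```text
t: 8.9
eef_pos: [616.6, -196.6, 40.4]
tcp_rot: [3.135, -0.204, 0.001]
wrist_force: [0.0, -0.0, 0.3]
gripper_width: 34.4
finger_force: 0.0
```

Run:
```python
from h import *
show()
f=bot.grab_frame('scene')
cr=lambda im,x,y,w,h:cv2.resize(im[y:y+h,x:x+w,::-1],(500,500),interpolation=cv2.INTER_CUBIC)
cv2.imwrite('pics/c6.png',cr(f,210,170,90,90))
```

```text
8.9 [ 616.6 -196.6   40.4] [ 0.02 -0.02  0.34] [-0.032  0.016  0.029] 34.35 0.0
8.95 [ 616.5 -196.6   40.4] [-0.48  0.59  0.74] [-0.029 -0.026  0.062] 34.33 0.0
```

View pics/c6.png

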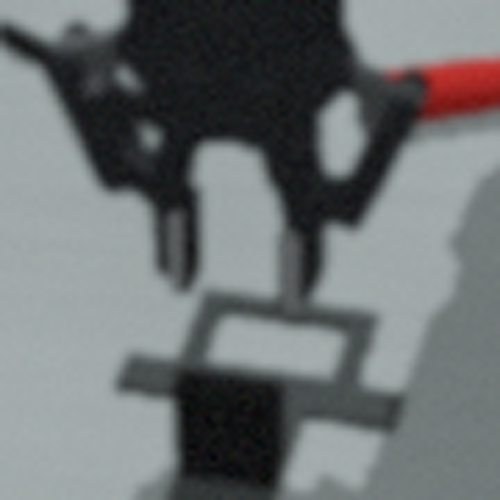

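The plate slipped out and landed flat. Force drops from about 11 N to 1.4 N between hand values 0.466 and 0.468, so 0.467 should allow pivoting without dropping. I'll locate the plate again.

Run:
```python
from h import *
b=lambda p:np.array(p)*90/500-.5+[210,170]
hole=ray('scene',b([(212,315),(352,330),(338,386),(203,369)]),2)[:,:2]
ears=ray('scene',b([(130,356),(403,396),(395,432),(117,388)]),4)[:,:2]
print(hole.round(1),hole.mean(0));print(ears.round(1),ears.mean(0))
O=np.array([558.2,-188.9,0]);x=np.array([-.9915,.13,0]);y=np.array([-.13,-.9915,0])
L=lambda a,c,z:O+a*x+c*y+[0,0,z]
p=lambda P:((proj('scene',P)-[210,170]+.5)*500/90).round()
print('orig pose pred: ears',p([L(-18,56,4),L(-18,-56,4),L(-38,-56,4),L(-38,56,4)]),'lug top near',p([L(-83,20,49),L(-83,-20,49)]),'hole',p([L(16,26,2),L(16,-26,2),L(-16,-26,2),L(-16,26,2)]))
f=bot.grab_frame('scene')
for q,par in cont(f,228,218,60,30,-99,80):
    print('P',par,cv2.minAreaRect(ray('scene',q,3)[:,:2].astype(np.float32)))
```

```text
[[ 545.1 -219.9]
 [ 548.3 -162.9]
 [ 582.4 -165.1]
 [ 578.1 -218.9]] [ 563.46898724 -191.67933636]
[[ 575.7 -248.2]
 [ 587.8 -139.1]
 [ 608.7 -140.5]
 [ 595.  -250.2]] [ 591.7703388  -194.49649456]
orig pose pred: ears [[136. 345.]
 [413. 389.]
 [402. 423.]
 [122. 377.]] lug top near [[175. 380.]
 [281. 397.]] hole [[232. 307.]
 [357. 326.]
 [339. 378.]
 [211. 357.]]
P -1 ((597.38134765625, -195.35055541992188), (105.47932434082031, 56.72398376464844), 68.24121856689453)
P -1 ((547.1720581054688, -188.37417602539062), (65.4407730102539, 20.920141220092773), 74.60939025878906)
P -1 ((522.1323852539062, -183.39633178710938), (20.920753479003906, 8.84952449798584), 6.192570686340332)
```

Call:
{"name": "step_arm", "arguments": {"rows": [[[1.2, 0, 0], -0.013, 1], [[1.2, 0.1, 0], 0, 1], [[0, 0, 0], 0, 1], [[0, 0, 0], 0, 1], [[0, 0, 0], 0, 1], [[0, 0, 1.4], 0, 1], [[0, 0, 1.4], 0, 1], [[0, 0, 1.4], 0, 1], [[0, 0, 1.0], 0, 1], [[0, 0, 0.5], 0, 1], [[0, 0, 0], 0, 1], [[0, 0, 0], 0, 1]]}}

```text
t: 10.25
eef_pos: [640.2, -200.5, -16.9]
tcp_rot: [-3.136, 0.184, -0.001]
wrist_force: [-0.3, -0.4, 0.5]
gripper_width: 85.4
finger_force: 0.0
```

Call:
{"name": "step_arm", "arguments": {"rows": [[[0, 0, 0], 0, 0.3], [[0, 0, 0], 0, 0.3], [[0, 0, 0], 0, 0.3], [[0, 0, 0], 0, 0.3], [[0, 0, 0], 0, 0.3], [[0, 0, 0], 0, 0.3], [[0, 0, 0], 0, 0.465], [[0, 0, 0], 0, 0.467]], "squeeze": 20}}

```text
t: 11.05
eef_pos: [640.5, -200.5, -16.4]
tcp_rot: [3.136, -0.184, 0.002]
wrist_force: [0.2, 0.9, 4.9]
gripper_width: 39.9
finger_force: 6.6
```

Call:
{"name": "step_arm", "arguments": {"rows": [[[-0.2, 0, -0.45], 0, 0.467], [[-0.2, 0, -0.45], 0, 0.467], [[-0.2, 0, -0.4], 0, 0.467], [[-0.2, 0, -0.45], 0, 0.467], [[0, 0, 0], 0, 0.467]]}}

```text
t: 11.55
eef_pos: [631.8, -199.8, 1.2]
tcp_rot: [3.136, -0.184, 0.001]
wrist_force: [-0.4, -0.0, -2.0]
gripper_width: 39.7
finger_force: 5.3
```

Run:
```python
from h import *
show();show()
```

```text
11.55 [ 631.8 -199.8    1.2] [-0.42 -0.03 -1.99] [-0.002  0.088 -0.035] 39.69 5.3
11.6 [ 631.9 -199.8    0.9] [ 0.09 -0.55 -1.56] [-0.022  0.03  -0.002] 39.65 5.4
11.6 [ 631.9 -199.8    0.9] [ 0.09 -0.55 -1.56] [-0.022  0.03  -0.002] 39.65 5.4
11.65 [ 632.  -199.8    0.8] [ 0.62 -0.13 -0.05] [-0.031  0.115  0.045] 39.9 5.4
```

Torque and force show the tip still on the table, so the plate is pivoting. I'll follow the arc to about 37°.

Call:
{"name": "step_arm", "arguments": {"rows": [[[-0.25, 0, -0.4], 0, 0.467], [[-0.25, 0, -0.4], 0, 0.467], [[-0.3, 0, -0.4], 0, 0.467], [[-0.3, 0, -0.4], 0, 0.467], [[-0.3, 0, -0.35], 0, 0.467], [[-0.35, 0, -0.35], 0, 0.467], [[-0.35, 0, -0.35], 0, 0.467], [[-0.35, 0, -0.35], 0, 0.467], [[-0.35, 0, -0.3], 0, 0.467], [[-0.35, 0, -0.3], 0, 0.467], [[-0.4, 0, -0.3], 0, 0.467], [[0, 0, 0], 0, 0.467]]}}

```text
t: 12.85
eef_pos: [596.3, -195.5, 40.0]
tcp_rot: [3.136, -0.184, 0.0]
wrist_force: [0.3, 0.2, -2.7]
gripper_width: 39.9
finger_force: 4.9
```

Run:
```python
from h import *
show();show()
f=bot.grab_frame('scene');np.save('pics/s7.npy',f)
cr=lambda im,x,y,w,h:cv2.resize(im[y:y+h,x:x+w,::-1],(500,500),interpolation=cv2.INTER_CUBIC)
cv2.imwrite('pics/c7.png',cr(f,210,170,90,90))
```

```text
12.85 [ 596.3 -195.5   40. ] [ 0.35  0.21 -2.66] [-0.015 -0.068 -0.06 ] 39.92 4.9
12.9 [ 596.6 -195.5   39.8] [-0.09 -0.42 -3.2 ] [-0.003 -0.075  0.009] 39.85 4.9
12.9 [ 596.6 -195.5   39.8] [-0.09 -0.42 -3.2 ] [-0.003 -0.075  0.009] 39.85 4.9
12.95 [ 596.7 -195.5   39.6] [ 0.35  0.73 -3.06] [-0.025 -0.063 -0.025] 40.52 4.9
```

View pics/c7.png

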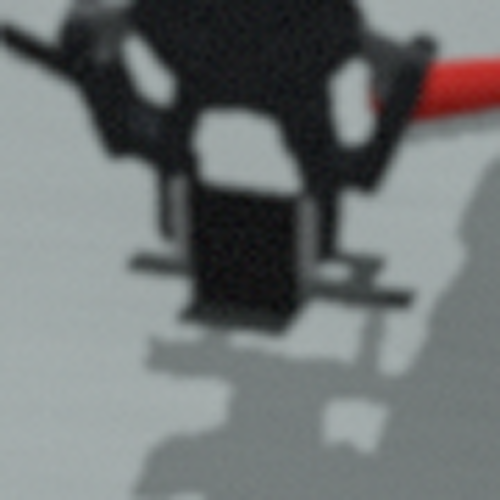

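The crop shows the plate clearly tilted tip-down: ears nearly edge-on at (135,262) and (410,298), lug top at (193,185)–(303,195), stem end at (180,320)–(288,332). I'll clamp it firmly and estimate the tilt from these points.

Call:
{"name": "step_arm", "arguments": {"rows": [[[0, 0, 0], 0, 0.4], [[0, 0, 0], 0, 0.3], [[0, 0, 0], 0, 0.3]], "squeeze": 120}}

```text
t: 13.3
eef_pos: [596.7, -195.3, 39.3]
tcp_rot: [-3.136, 0.184, 0.0]
wrist_force: [-1.0, -1.1, -1.6]
gripper_width: 37.9
finger_force: 120.4
```

```bash
cat >> h.py <<'E'
from scipy.optimize import least_squares
def axes(yaw,th):
    # plate axes in world, yaw = heading of plate x, th = tip-down tilt
    h=np.array([np.cos(yaw),np.sin(yaw),0]);y=np.array([-np.sin(yaw),np.cos(yaw),0]);k=np.array([0,0,1.])
    return np.c_[h*np.cos(th)-k*np.sin(th),y,h*np.sin(th)+k*np.cos(th)]
def fit(name,pts,pix,yaw,G0,th0=.6):
    # unknown: tilt, and world position of the grip point
    pts=np.array(pts,float)-[-77,0,36]
    r=lambda v:(proj(name,pts@axes(yaw,v[0]).T+v[1:4])-pix).ravel()
    s=least_squares(r,[th0,*G0],loss='soft_l1');return s.x,s.fun
E
python3 - <<'E'
from h import *
show()
b=lambda p:np.array(p)*90/500-.5+[210,170]
pts=[(-83,20,49),(-83,-20,49),(-98,20,0),(-98,-20,0),(-38,56,2),(-38,-56,2),(27,-36,4)]
pix=b([(193,185),(303,196),(178,322),(285,335),(130,262),(412,300),(383,262)])
T=bot.get_state()['eef_pos']
v,r=fit('scene',pts,pix,np.pi-.117,[596,-195,92]);print(np.degrees(v[0]),v[1:],r.round(1))
g=v[1:];A=axes(np.pi-.117,v[0]);print('tip bottom',g+A@[104,0,-36],'stem end',g+A@[-21,0,-36])
E
```

```text
13.3 [ 596.7 -195.3   39.3] [-1.   -1.07 -1.61] [-0.008 -0.053 -0.004] 37.88 120.4
13.35 [ 596.7 -195.4   39.4] [ 0.19  0.95 -2.29] [-0.075 -0.055  0.021] 37.66 120.4
25.655722200363115 [ 584.50648638 -197.62984254   83.07087513] [ 1.1 -0.4  0.2  0.3 -0.  -0.5 -0.4 -0.  -0.5  0.5 -0.9  1.   0.6 -0.9]
tip bottom [ 506.88066204 -188.50595073    5.5919361 ] stem end [ 618.78681233 -201.65904271   59.7122622 ]
```

Run:
```python
from h import *
b=lambda p:np.array(p)*90/500-.5+[210,170]
pts=np.array([(-83,20,49),(-83,-20,49),(-98,20,0),(-98,-20,0),(-38,56,2),(-38,-56,2),(27,-36,4)],float)
pix=b([(193,185),(303,196),(178,322),(285,335),(130,262),(412,300),(383,262)])
for X in(590,596.7,600):
  r=lambda v:(proj('scene',(pts-[-77,0,36])@axes(np.pi-.117,v[0]).T+[X,v[2],v[1]])-pix).ravel()
  for sel in(range(14),range(12)):
    rr=lambda v:r(v)[list(sel)]
    s=least_squares(rr,[.6,90,-195]);print(X,np.degrees(s.x[0]),s.x[1:],s.fun.round(1), 'tipz',s.x[1]-104*np.sin(s.x[0])-36*np.cos(s.x[0]))
```

```text
590 25.69457882128272 [  87.62134561 -196.96537035] [ 1.  -0.5  0.2  0.2 -0.2 -0.4 -0.4  0.1 -0.7  0.5 -0.8  1.1  0.7 -0.9] tipz 10.089418038254259
590 23.12624497913192 [  87.57044626 -196.92874158] [ 0.9 -0.3  0.2  0.4 -0.  -0.2 -0.2  0.3 -0.4 -0.4 -0.5  0.1] tipz 13.616470902722774
596.7 25.69001739044443 [  93.11237654 -196.09332285] [ 0.9 -0.6  0.3  0.1 -0.3 -0.3 -0.3  0.2 -0.9  0.5 -0.5  1.1  0.9 -0.9] tipz 15.586667515749483
596.7 23.05119295612105 [  93.05672652 -196.01130134] [ 0.9 -0.4  0.3  0.3 -0.1 -0.1 -0.2  0.4 -0.6 -0.4 -0.3  0.2] tipz 19.209576326927667
600 25.68765205728871 [  95.81677715 -195.66378474] [ 0.8 -0.7  0.3  0.  -0.4 -0.3 -0.3  0.2 -1.   0.5 -0.4  1.2  1.  -0.9] tipz 18.294292956652015
600 23.013736244436075 [  95.75873403 -195.55948148] [ 0.8 -0.5  0.3  0.3 -0.2 -0.  -0.1  0.5 -0.7 -0.5 -0.2  0.2] tipz 21.964945193314215
```

Tilt is about 25° with the tip about 15 mm up. I'll ease the grip slightly again so it swings down to the table (about 37° at this height).

Call:
{"name": "step_arm", "arguments": {"rows": [[[0, 0, 0], 0, 0.44], [[0, 0, 0], 0, 0.44], [[0, 0, 0], 0, 0.465], [[0, 0, 0], 0, 0.467], [[0, 0, 0], 0, 0.4672], [[0, 0, 0], 0, 0.4673]], "squeeze": 20}}

```text
t: 13.95
eef_pos: [596.7, -195.4, 39.5]
tcp_rot: [3.136, -0.184, -0.0]
wrist_force: [-0.3, -0.3, -2.4]
gripper_width: 39.7
finger_force: 4.0
```

```bash
python3 -c "from h import *;show();show()"
```

```text
13.95 [ 596.7 -195.4   39.5] [-0.27 -0.28 -2.41] [ 0.004 -0.024  0.002] 39.66 4.0
14.0 [ 596.7 -195.4   39.5] [-0.67  0.72 -2.67] [ 0.013 -0.109 -0.021] 39.48 4.0
14.0 [ 596.7 -195.4   39.5] [-0.67  0.72 -2.67] [ 0.013 -0.109 -0.021] 39.48 4.0
14.05 [ 596.8 -195.4   39.5] [-0.76  0.33 -2.35] [ 0.024 -0.064 -0.03 ] 40.19 4.0
```

Call:
{"name": "step_arm", "arguments": {"rows": [[[0, 0, 0], 0, 0.4674], [[0, 0, 0], 0, 0.4675]]}}

```text
t: 14.25
eef_pos: [596.7, -195.4, 39.5]
tcp_rot: [-3.136, 0.184, -0.0]
wrist_force: [2.6, -0.0, -1.0]
gripper_width: 40.0
finger_force: 3.3
```

```bash
python3 -c "from h import *;show();show()"
```

```text
14.25 [ 596.7 -195.4   39.5] [ 2.62 -0.04 -1.04] [-0.015 -0.308 -0.01 ] 40.0 3.3
14.3 [ 596.8 -195.5   39.6] [-0.7   1.03 -1.67] [-0.028  0.019 -0.017] 40.0 3.1
14.3 [ 596.8 -195.5   39.6] [-0.7   1.03 -1.67] [-0.028  0.019 -0.017] 40.0 3.1
14.35 [ 596.8 -195.4   39.6] [-0.04 -0.48 -2.15] [-0.024 -0.01  -0.031] 40.24 3.1
```

Call:
{"name": "step_arm", "arguments": {"rows": [[[0, 0, 0], 0, 0.45], [[0, 0, 0], 0, 0.3], [[0, 0, 0], 0, 0.3], [[0, 0, 0], 0, 0.3]], "squeeze": 120}}

```text
t: 14.75
eef_pos: [597.0, -195.5, 39.8]
tcp_rot: [3.136, -0.184, 0.001]
wrist_force: [1.3, 0.0, 0.2]
gripper_width: 38.0
finger_force: 120.1
```

Run:
```python
from h import *
show()
f=bot.grab_frame('scene');np.save('pics/s8.npy',f)
a=np.load('pics/s7.npy')
G=lambda im:im.max(2)
for n,im in(('s7',a),('s8',f)):
    print(n)
    for c in (235,238,254,280,282): print(c,G(im)[195:245,c].tolist())
```

```text
14.75 [ 597.  -195.5   39.8] [1.29 0.03 0.24] [ 0.02   0.044 -0.005] 38.03 120.1
14.8 [ 597.  -195.4   39.8] [ 1.59 -0.89  0.38] [ 0.046  0.08  -0.013] 37.78 120.1
s7
235 [27, 29, 38, 74, 121, 151, 163, 166, 166, 166, 166, 166, 166, 164, 166, 167, 168, 167, 164, 152, 122, 86, 72, 99, 138, 161, 169, 169, 167, 165, 167, 167, 169, 167, 167, 165, 164, 165, 164, 158, 158, 163, 168, 171, 171, 171, 171, 172, 169, 169]
238 [33, 27, 29, 28, 41, 60, 82, 93, 95, 102, 106, 102, 107, 106, 106, 111, 119, 135, 149, 152, 129, 94, 70, 77, 119, 150, 165, 167, 167, 167, 167, 165, 168, 167, 165, 153, 136, 125, 122, 123, 124, 136, 156, 168, 171, 171, 172, 172, 170, 170]
254 [168, 168, 168, 169, 167, 166, 168, 157, 123, 71, 35, 14, 25, 25, 21, 22, 24, 21, 21, 25, 17, 25, 25, 25, 22, 24, 23, 22, 25, 20, 33, 40, 46, 56, 107, 147, 159, 147, 127, 126, 125, 124, 123, 125, 124, 124, 124, 126, 125, 124]
280 [38, 51, 65, 90, 109, 131, 147, 158, 163, 166, 166, 166, 168, 170, 171, 169, 169, 169, 168, 169, 164, 162, 162, 163, 168, 162, 136, 94, 55, 64, 105, 143, 160, 164, 163, 164, 165, 169, 170, 171, 169, 162, 145,
[... 825 characters left out ...]
168, 168, 157, 120, 72, 33, 28, 26, 27, 28, 27, 22, 20, 22, 24, 21, 22, 20, 25, 27, 26, 21, 29, 23, 24, 26, 45, 68, 114, 152, 168, 173, 171, 162, 142, 131, 125, 124, 125, 125, 126, 126, 125, 124]
280 [44, 63, 86, 109, 129, 146, 159, 165, 166, 167, 166, 166, 169, 170, 170, 168, 167, 168, 168, 169, 168, 166, 168, 166, 168, 169, 169, 168, 169, 169, 166, 151, 113, 81, 107, 147, 164, 168, 169, 172, 171, 171, 168, 162, 145, 128, 122, 125, 123, 121]
282 [108, 140, 157, 167, 168, 171, 170, 170, 170, 167, 166, 166, 168, 171, 171, 169, 167, 169, 168, 166, 169, 167, 169, 167, 168, 167, 168, 168, 169, 168, 166, 156, 123, 88, 109, 147, 165, 167, 167, 168, 167, 163, 156, 149, 135, 126, 124, 120, 121, 125]
```

Run:
```python
from h import *
pts=np.array([(-71,8,49),(-98,8,0),(-28,54,2),(-28,-54,2)],float)
for n,rows,T in(('s7',[203.4,228.9,216.8,223.5],(596.7,-195.4)),('s8',[204.5,228.9,221.3,228.1],(597,-195.4))):
  for X in(T[0]-3,T[0],T[0]+3):
    r=lambda v:(proj('scene',(pts-[-77,0,36])@axes(np.pi-.117,v[0]).T+[X,T[1],v[1]])[:,1]-rows)
    s=least_squares(r,[.6,90]);th,z=s.x
    print(n,X,np.degrees(th).round(1),z.round(1),s.fun.round(1),'tipz',z-104*np.sin(th)-36*np.cos(th))
```

```text
s7 593.7 24.1 87.7 [-0.4  0.3 -0.2  0.2] tipz 12.461332347007307
s7 596.7 24.1 90.2 [-0.4  0.4 -0.2  0.2] tipz 14.906347618868146
s7 599.7 24.1 92.6 [-0.5  0.4 -0.2  0.3] tipz 17.351381392568967
s8 594 32.6 85.7 [-0.3  0.2 -0.1  0.2] tipz -0.7433958613967064
s8 597 32.6 88.1 [-0.4  0.3 -0.1  0.3] tipz 1.7362666908881508
s8 600 32.6 90.6 [-0.4  0.3 -0.1  0.3] tipz 4.215979480716619
```

Now about 33° with the tip on the table. A few degrees more gives margin: ease the grip, raise 4–5 mm along the arc, clamp.

Call:
{"name": "step_arm", "arguments": {"rows": [[[0, 0, 0], 0, 0.44], [[0, 0, 0], 0, 0.44], [[0, 0, 0], 0, 0.465], [[0, 0, 0], 0, 0.4673], [[0, 0, 0], 0, 0.4675], [[-0.15, 0, -0.13], 0, 0.4675], [[-0.2, 0, -0.15], 0, 0.4675], [[-0.2, 0, -0.15], 0, 0.4675], [[0, 0, 0], 0, 0.4676], [[0, 0, 0], 0, 0.4676]], "squeeze": 20}}

```text
t: 15.85
eef_pos: [591.0, -194.8, 43.8]
tcp_rot: [3.136, -0.184, -0.0]
wrist_force: [1.5, -0.4, -2.1]
gripper_width: 40.0
finger_force: 2.7
```

```bash
cat >> h.py <<'E'
def edge(col,up,lo=95):
    # rows where the column crosses lo: first fall (up) or first rise after it
    i=np.where((col[:-1]>=lo)!=(col[1:]>=lo))[0]
    return [round(k+(col[k]-lo)/(float(col[k])-col[k+1]),2) for k in i]
def prof(f,cols,r0=195,r1=245):
    g=f.max(2).astype(float)
    for c in cols: print(c,[r0+e for e in edge(g[r0:r1,c],1)],'min',int(g[r0+15:r1,c].argmin()+r0+15))
E
python3 - <<'E'
from h import *
show();show()
f=bot.grab_frame('scene');prof(f,(235,238,252,254,256,280,282))
E
```

```text
15.85 [ 591.  -194.8   43.8] [ 1.46 -0.45 -2.07] [-0.014 -0.017 -0.031] 40.02 2.7
15.9 [ 591.1 -194.9   43.8] [-0.25 -0.51 -3.11] [-0.027  0.09  -0.002] 39.8 2.7
15.9 [ 591.1 -194.9   43.8] [-0.25 -0.51 -3.11] [-0.027  0.09  -0.002] 39.8 2.7
15.95 [ 591.1 -194.8   43.8] [-0.3  -0.7  -2.71] [-0.014  0.075 -0.039] 39.85 2.7
235 [] min 220
238 [np.float64(196.85)] min 220
252 [np.float64(201.13), np.float64(224.37)] min 210
254 [np.float64(201.41), np.float64(224.64)] min 220
256 [np.float64(201.58), np.float64(224.81)] min 220
280 [np.float64(196.45)] min 226
282 [] min 226
```

Call:
{"name": "step_arm", "arguments": {"rows": [[[0, 0, 0], 0, 0.45], [[0, 0, 0], 0, 0.3], [[0, 0, 0], 0, 0.3], [[0, 0, 0], 0, 0.3], [[0, 0, -0.5], 0, 0.3], [[0, 0, -0.5], 0, 0.3], [[0, 0, 0], 0, 0.3]], "squeeze": 120}}

```text
t: 16.7
eef_pos: [592.0, -194.8, 54.7]
tcp_rot: [3.136, -0.184, 0.002]
wrist_force: [0.2, -0.2, -2.0]
gripper_width: 37.9
finger_force: 120.4
```

Run:
```python
from h import *
show()
f=bot.grab_frame('scene');np.save('pics/s9.npy',f);g=f.max(2).astype(float)
T=bot.get_state()['eef_pos']
def cen(c,a,b):
    w=np.clip(155-g[a:b,c],0,None);return (w*np.arange(a,b)).sum()/w.sum()
p254=edge(g[185:240,254],1)
rows=[185+p254[0],185+p254[1],cen(235,208,224),cen(281,212,232)];print(rows)
print(g[205:226,235].tolist(),g[210:232,281].tolist())
pts=np.array([(-71,8,49),(-98,8,0),(-28,54,2),(-28,-54,2)],float)
for X in(T[0]-3,T[0],T[0]+3):
    r=lambda v:(proj('scene',(pts-[-77,0,36])@axes(np.pi-.117,v[0]).T+[X,T[1],v[1]])[:,1]-rows)
    s=least_squares(r,[.6,90]);th,z=s.x
    print(X,np.degrees(th).round(1),z.round(1),s.fun.round(1),'tipz',z-104*np.sin(th)-36*np.cos(th))
```

```text
16.7 [ 592.  -194.8   54.7] [ 0.15 -0.2  -2.02] [ 0.034 -0.017  0.017] 37.88 120.4
16.75 [ 591.7 -194.9   54.4] [ 0.96  0.2  -2.97] [-0.022 -0.015  0.023] 37.77 120.4
[np.float64(197.61), np.float64(221.06), np.float64(216.275), np.float64(223.15267175572518)]
[165.0, 166.0, 165.0, 166.0, 165.0, 165.0, 164.0, 167.0, 166.0, 160.0, 135.0, 102.0, 114.0, 149.0, 164.0, 168.0, 167.0, 168.0, 166.0, 167.0, 165.0] [168.0, 167.0, 168.0, 168.0, 168.0, 168.0, 166.0, 169.0, 168.0, 168.0, 168.0, 160.0, 126.0, 97.0, 116.0, 150.0, 164.0, 166.0, 168.0, 167.0, 169.0, 167.0]
588.3899481797862 36.9 99.9 [-0.3  0.2 -0.1  0.2] tipz 8.666886875812402
591.3899481797862 36.9 102.3 [-0.4  0.2 -0.1  0.2] tipz 11.089250264772737
594.3899481797862 36.9 104.7 [-0.4  0.3 -0.1  0.2] tipz 13.511685317295541
```

Tilt is 36.9°, held firmly. Next I'll raise it and carry it over to the fixture, hovering.

Call:
{"name": "step_arm", "arguments": {"rows": [[[0, 0, -1.5], 0, 0.3], [[0, 0, -2], 0, 0.3], [[0, 0, -2], 0, 0.3], [[0, 0, -0.6], 0, 0.3], [[-0.4, -1.5, 0], 0, 0.3], [[-0.7, -2.7, 0], 0, 0.3], [[-0.7, -3.0, 0], 0, 0.3], [[-0.8, -3.2, 0], 0, 0.3], [[-0.8, -3.2, 0], 0, 0.3], [[-0.8, -3.2, 0], 0, 0.3], [[-0.8, -3.2, 0], 0, 0.3], [[-0.8, -3.2, 0], 0, 0.3]]}}

```text
t: 18.0
eef_pos: [558.8, 44.9, 113.8]
tcp_rot: [-3.136, 0.182, 0.003]
wrist_force: [-0.2, 0.3, -1.8]
gripper_width: 37.4
finger_force: 120.7
```

Call:
{"name": "step_arm", "arguments": {"rows": [[[-0.8, -3.2, 0], 0, 0.3], [[-0.8, -3.2, 0], 0, 0.3], [[-0.7, -3.0, 0], 0, 0.3], [[-0.5, -2.4, 0], 0, 0.3], [[-0.3, -2.0, 0], 0, 0.3], [[0, 0, 0], -0.06, 0.3], [[0, 0, 0], -0.08, 0.3], [[0, 0, 0], -0.08, 0.3], [[0, 0, 0], -0.058, 0.3], [[0, 0, 0], 0, 0.3], [[0, 0, 0], 0, 0.3]]}}

```text
t: 19.1
eef_pos: [544.9, 183.5, 114.1]
tcp_rot: [-3.132, -0.251, 0.002]
wrist_force: [0.9, -0.4, -2.4]
gripper_width: 37.3
finger_force: 120.8
```

Run:
```python
from h import *
show();s=bot.get_state();print(cv2.Rodrigues(s['tcp_rot'])[0].round(4))
np.save('pics/s10.npy',bot.grab_frame('scene'));np.save('pics/t10.npy',bot.grab_frame('top'))
```

```text
19.1 [544.9 183.5 114.1] [ 0.88 -0.45 -2.37] [-0.001 -0.006 -0.019] 37.33 120.8
19.15 [545.2 183.4 114.3] [ 0.36 -1.02 -2.96] [ 0.021 -0.054 -0.004] 37.58 120.8
[[ 9.872e-01  1.593e-01 -1.100e-03]
 [ 1.593e-01 -9.872e-01 -1.000e-04]
 [-1.100e-03 -1.000e-04 -1.000e+00]]
```

Call:
{"name": "step_arm", "arguments": {"rows": [[[0.1, -0.8, 0], 0, 0.3], [[0, 0, 0.8], 0, 0.3], [[0, 0, 0.8], 0, 0.3], [[0, 0, 0.8], 0, 0.3], [[0, 0, 0], 0, 0.3], [[0, 0, 0], 0, 0.3]]}}

```text
t: 19.85
eef_pos: [545.5, 190.9, 90.2]
tcp_rot: [3.131, 0.252, -0.002]
wrist_force: [-0.0, -0.2, -2.0]
gripper_width: 37.5
finger_force: 120.9
```

Run:
```python
from h import *
show()
f=bot.grab_frame('scene');t=bot.grab_frame('top');np.save('pics/s11.npy',f);np.save('pics/t11.npy',t)
cr=lambda im,x,y,w,h:cv2.resize(im[y:y+h,x:x+w,::-1],(400,480),interpolation=cv2.INTER_CUBIC)
cv2.imwrite('pics/c11.png',np.hstack([cr(f,390,170,100,120),cr(t,130,150,100,120)]))
```

```text
19.85 [545.5 190.9  90.2] [-0.03 -0.2  -1.96] [ 0.062 -0.046 -0.017] 37.52 120.9
19.9 [545.8 191.1  90.7] [ 0.36  0.84 -3.32] [ 0.007 -0.037 -0.025] 37.59 120.9
```

View pics/c11.png

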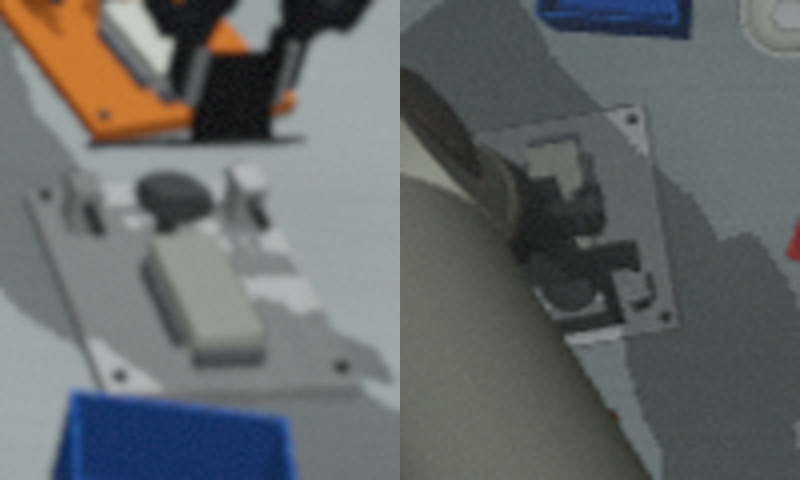

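The scene crop shows the plate edge-on at row 140 above the stud head (175,195). The top crop shows the eye around the head at (568,283), right ear end at (638,254), tip bar's right end at (622,320), right post at (632,285). I'll check the lateral alignment from these.

Run:
```python
from h import *
S=np.array([519,187.]);h=np.array([-.987,-.16]);n=np.array([.16,-.987])
b=lambda p:np.array(p)/4-.5+[(130-100),150]
def fx(P): d=P[:2]-S; return (d@h).round(1),(d@n).round(1)
for nm,p,z in(('earR outer',(638,254),82),('tip outer R',(622,320),52),('head c',(568,283),41),('postR',(632,285),42)):
    print(nm,fx(ray('top',b([p]),z)[0]))
t=np.load('pics/t11.npy').max(2)
x0,y0=int(130+(590-400)/4),int(150+235/4)
print(t[208:234:1,172:194].tolist())
bs=lambda p:np.array(p)/4-.5+[390,170]
for nm,p,z in(('earL',(90,143),82),('earR',(303,138),82),('postL',(85,185),42),('postR',(248,175),42),('headc',(175,190),43)):
    print(nm,fx(ray('scene',bs([p]),z)[0]))
G=S*0+[545.8,191.1];print('G',fx(G))
```

```text
earR outer (np.float64(-6.1), np.float64(56.9))
tip outer R (np.float64(34.3), np.float64(33.2))
head c (np.float64(1.1), np.float64(-2.1))
postR (np.float64(10.5), np.float64(42.3))
[[42, 36, 43, 48, 44, 43, 52, 54, 72, 91, 99, 101, 98, 98, 101, 101, 100, 101, 96, 99, 99, 96], [44, 59, 89, 87, 92, 82, 72, 87, 95, 96, 100, 100, 99, 98, 95, 92, 95, 99, 102, 98, 100, 98], [49, 45, 93, 107, 108, 99, 79, 90, 98, 93, 79, 77, 71, 64, 61, 67, 67, 90, 99, 98, 100, 100], [44, 45, 68, 100, 101, 85, 66, 67, 63, 57, 56, 50, 49, 45, 50, 47, 49, 81, 102, 100, 96, 101], [41, 44, 50, 58, 61, 54, 50, 46, 43, 46, 43, 45, 46, 43, 45, 47, 47, 74, 95, 101, 98, 99], [43, 40, 37, 42, 42, 40, 41, 40, 47, 44, 48, 45, 48, 46, 47, 47, 48, 63, 93, 100, 100, 101], [42, 43, 42, 38, 44, 40, 44, 47, 42, 46, 44, 44, 42, 46, 47, 38, 45, 62, 88, 99, 98, 98], [38, 39, 42, 41, 42, 42, 38, 43, 45, 39, 42, 43, 45, 44, 47, 45, 49, 51, 88, 102, 102, 99], [36, 42, 40, 42, 42, 37, 41, 45, 45, 44, 42, 43, 41, 41, 39, 47, 47, 47, 86, 101, 102, 99], [40, 40, 42, 45, 38, 44, 37, 40, 45, 48, 47, 61, 65, 72, 83, 71, 44, 44, 88, 97,
[... 1060 characters left out ...]
46, 51, 50, 42, 35, 44, 85, 99, 98, 100, 96, 98, 100, 101], [52, 47, 46, 48, 44, 48, 52, 46, 50, 48, 46, 47, 38, 39, 72, 92, 99, 98, 99, 101, 103, 104], [47, 48, 49, 50, 49, 45, 48, 48, 51, 59, 77, 84, 97, 96, 94, 95, 97, 96, 103, 100, 99, 103], [48, 47, 49, 48, 59, 76, 84, 92, 114, 124, 129, 130, 133, 114, 101, 101, 96, 99, 97, 101, 104, 100], [81, 92, 119, 121, 125, 129, 128, 131, 134, 138, 137, 139, 142, 119, 102, 98, 95, 88, 78, 79, 76, 77]]
earL (np.float64(-5.3), np.float64(57.7))
earR (np.float64(-6.9), np.float64(-57.6))
postL (np.float64(8.4), np.float64(49.3))
postR (np.float64(12.3), np.float64(-43.6))
headc (np.float64(0.3), np.float64(1.7))
G (np.float64(-27.1), np.float64(0.2))
```

Run:
```python
from h import *
S=np.array([519,187.]);h=np.array([-.987,-.16]);n=np.array([.16,-.987])
fx=lambda P:((P[:2]-S)@h,(P[:2]-S)@n)
f=np.load('pics/s11.npy');f0=np.load('pics/scene0.npy')
for im in(f0,f):
  for lo in(70,85,95):
    for p,par in cont(im,420,209,26,20,-99,lo):
        e=cv2.minAreaRect(p.astype(np.float32));c=(p.min(0)+p.max(0))/2
        print(lo,e,c,[np.round(fx(ray('scene',[c],z)[0]),1) for z in(39,41)])
g=f.max(2)
print(g[203:208,408:470].tolist())
```

```text
70 ((432.6400451660156, 224.95753479003906), (8.644380569458008, 4.719937801361084), 8.130102157592773) [432.9375 224.5   ] [array([-20.,   8.]), array([-22.4,   9.2])]
85 ((433.050048828125, 218.9750213623047), (14.25493335723877, 15.261163711547852), 63.43495178222656) [433.125 220.375] [array([-6.3,  3.2]), array([-8.7,  4.4])]
95 ((433.0760803222656, 218.96267700195312), (14.754070281982422, 16.04153060913086), 63.88608932495117) [433.125  220.1875] [array([-5.7,  3. ]), array([-8.1,  4.2])]
70 ((432.55902099609375, 222.23135375976562), (18.19760513305664, 10.929515838623047), 12.652555465698242) [433.1875 221.3125] [array([-9.5,  4.1]), array([-11.8,   5.3])]
85 ((432.9820251464844, 219.15182495117188), (14.262873649597168, 16.080232620239258), 64.50244903564453) [433.375 220.625] [array([-7.2,  2.9]), array([-9.6,  4.1])]
95 ((432.92730712890625, 219.12213134765625), (14.874300956726074, 16.653169631958008), 64.15560913085938) [433.5    220.5625] [array([-7. ,  2.6]), array([-9.4,  3.8])]
[[166, 163, 153, 134, 123, 123, 132, 135, 135, 132, 130, 128, 128, 124, 119, 121, 120, 118
[... 657 characters left out ...]
2, 73, 75, 74, 74, 74, 79, 83, 93, 96, 101, 110, 117, 122, 131, 148, 161, 164, 164], [165, 163, 153, 133, 103, 85, 83, 86, 92, 97, 99, 100, 101, 99, 99, 101, 100, 105, 106, 107, 107, 107, 107, 106, 101, 101, 102, 101, 103, 101, 102, 103, 102, 101, 105, 105, 107, 108, 106, 106, 107, 113, 115, 116, 118, 118, 116, 118, 117, 115, 122, 127, 131, 134, 143, 147, 149, 153, 156, 163, 164, 166], [160, 163, 160, 147, 134, 127, 128, 132, 137, 141, 143, 143, 141, 144, 144, 142, 143, 142, 144, 145, 144, 145, 145, 142, 144, 143, 142, 144, 145, 143, 144, 144, 145, 142, 145, 146, 144, 146, 144, 144, 146, 148, 148, 148, 148, 149, 150, 148, 148, 149, 153, 153, 154, 157, 160, 159, 159, 163, 163, 162, 165, 165]]
```

Aligned within about 1 mm laterally, tip edge about 5 mm beyond the head's rim. I'll lower in two stages while watching the force.

Call:
{"name": "step_arm", "arguments": {"rows": [[[0, 0.05, 0.4], 0, 0.3], [[0, 0, 0.4], 0, 0.3], [[0, 0, 0.4], 0, 0.3], [[0, 0, 0], 0, 0.3]]}}

```text
t: 20.4
eef_pos: [545.3, 190.3, 78.0]
tcp_rot: [3.131, 0.252, -0.002]
wrist_force: [-0.2, 1.0, -2.8]
gripper_width: 37.6
finger_force: 120.9
```

Call:
{"name": "step_arm", "arguments": {"rows": [[[0, 0, 0.4], 0, 0.3], [[0, 0, 0.4], 0, 0.3], [[0, 0, 0.4], 0, 0.3], [[0, 0, 0], 0, 0.3]]}}

```text
t: 20.8
eef_pos: [545.3, 190.4, 66.0]
tcp_rot: [3.131, 0.252, -0.002]
wrist_force: [-0.2, -0.7, -3.0]
gripper_width: 37.8
finger_force: 120.9
```

Run:
```python
from h import *
show();show()
```

```text
20.8 [545.3 190.4  66. ] [-0.24 -0.7  -2.96] [ 0.001 -0.056  0.033] 37.77 120.9
20.85 [545.5 190.6  66.4] [ 0.78  0.41 -2.4 ] [-0.017 -0.006  0.038] 37.55 120.9
20.85 [545.5 190.6  66.4] [ 0.78  0.41 -2.4 ] [-0.017 -0.006  0.038] 37.55 120.9
20.9 [545.8 190.7  66.6] [ 0.28 -0.48 -2.26] [ 0.084 -0.039  0.013] 37.42 120.9
```

Call:
{"name": "step_arm", "arguments": {"rows": [[[0.4, 0, 0], 0, 0.3], [[0.4, 0, 0], 0, 0.3], [[0, 0, 0], 0, 0.3]]}}

```text
t: 21.2
eef_pos: [554.9, 192.1, 67.1]
tcp_rot: [-3.131, -0.252, -0.002]
wrist_force: [0.0, 0.2, -3.2]
gripper_width: 37.7
finger_force: 120.9
```

Call:
{"name": "step_arm", "arguments": {"rows": [[[0.3, 0, 0], 0, 0.3], [[0.3, 0, 0], 0, 0.3], [[0, 0, 0], 0, 0.3]]}}

```text
t: 21.5
eef_pos: [560.3, 193.0, 66.9]
tcp_rot: [-3.131, -0.252, -0.001]
wrist_force: [-0.1, -1.2, -2.7]
gripper_width: 37.7
finger_force: 120.9
```

Call:
{"name": "step_arm", "arguments": {"rows": [[[0.15, 0, 0], 0, 0.3], [[0.1, 0, 0], 0, 0.3], [[0, 0, 0], 0, 0.3]]}}

```text
t: 21.8
eef_pos: [562.3, 193.3, 66.8]
tcp_rot: [3.131, 0.252, 0.0]
wrist_force: [0.4, -0.5, -2.3]
gripper_width: 37.6
finger_force: 120.9
```

Call:
{"name": "step_arm", "arguments": {"rows": [[[0.1, 0, 0], 0, 0.3], [[0.1, 0, 0], 0, 0.3], [[0, 0, 0], 0, 0.3]]}}

```text
t: 22.1
eef_pos: [564.3, 193.6, 66.9]
tcp_rot: [-3.131, -0.252, -0.0]
wrist_force: [-0.0, -0.2, -2.9]
gripper_width: 37.3
finger_force: 120.9
```

Call:
{"name": "step_arm", "arguments": {"rows": [[[0.1, 0, 0], 0, 0.3], [[0, 0, 0], 0, 0.3]]}}

```text
t: 22.3
eef_pos: [565.3, 193.8, 66.8]
tcp_rot: [-3.131, -0.252, -0.0]
wrist_force: [0.3, -0.4, -2.7]
gripper_width: 37.5
finger_force: 120.9
```

Call:
{"name": "step_arm", "arguments": {"rows": [[[0.1, 0, 0], 0, 0.3], [[0, 0, 0], 0, 0.3]]}}

```text
t: 22.5
eef_pos: [566.3, 193.9, 66.8]
tcp_rot: [-3.131, -0.252, -0.0]
wrist_force: [-0.9, 0.7, -2.6]
gripper_width: 37.6
finger_force: 120.9
```

Call:
{"name": "step_arm", "arguments": {"rows": [[[0.1, 0, 0], 0, 0.3], [[0, 0, 0], 0, 0.3]]}}

```text
t: 22.7
eef_pos: [567.1, 194.1, 66.7]
tcp_rot: [3.131, 0.252, -0.0]
wrist_force: [0.4, 0.3, -2.9]
gripper_width: 37.4
finger_force: 120.9
```

Call:
{"name": "step_arm", "arguments": {"rows": [[[0.1, 0, 0], 0, 0.3], [[0, 0, 0], 0, 0.3]]}}

```text
t: 22.9
eef_pos: [567.6, 194.2, 66.6]
tcp_rot: [3.131, 0.252, -0.002]
wrist_force: [-1.9, 0.7, -2.8]
gripper_width: 37.5
finger_force: 120.9
```

Call:
{"name": "step_arm", "arguments": {"rows": [[[0.05, 0, 0], 0, 0.3], [[0, 0, 0], 0, 0.3]]}}

```text
t: 23.1
eef_pos: [567.9, 194.2, 66.5]
tcp_rot: [3.131, 0.252, -0.002]
wrist_force: [-2.2, -0.7, -2.5]
gripper_width: 37.5
finger_force: 120.9
```

The neck has been met (Fx about -2 N). I'll ease the grip so the plate can pivot in the pads, and follow the levelling arc about the tip edge with a slight pull against the neck.

Call:
{"name": "step_arm", "arguments": {"rows": [[[0, 0, 0], 0, 0.44], [[0, 0, 0], 0, 0.44], [[0, 0, 0], 0, 0.465], [[0, 0, 0], 0, 0.467], [[0, 0, 0], 0, 0.4672], [[0.17, 0, 0.12], 0, 0.4672], [[0.17, 0, 0.12], 0, 0.4672], [[0.17, 0, 0.12], 0, 0.4672], [[0, 0, 0], 0, 0.4672]], "squeeze": 20}}

```text
t: 24.0
eef_pos: [574.3, 195.3, 63.3]
tcp_rot: [-3.131, -0.252, -0.001]
wrist_force: [-0.4, -0.4, -3.2]
gripper_width: 39.7
finger_force: 4.1
```

```bash
python3 -c "
from h import *
show();show()
f=bot.grab_frame('scene');np.save('pics/s12.npy',f)"
```

```text
24.0 [574.3 195.3  63.3] [-0.43 -0.44 -3.19] [-0.01   0.037  0.039] 39.69 4.1
24.05 [574.2 195.3  63.3] [ 0.76 -0.69 -2.53] [-0.054  0.01   0.037] 39.96 4.0
24.05 [574.2 195.3  63.3] [ 0.76 -0.69 -2.53] [-0.054  0.01   0.037] 39.96 4.0
24.1 [574.1 195.3  63.3] [-0.09  0.04 -3.04] [-0.029  0.014 -0.031] 39.94 4.0
```

```bash
cat >> h.py <<'E'
def tilt(f,T,yaw=np.pi+.160,dx=2.5,verbose=True):
    # predicted rows at ear ends / lug top / stem end for tilts, with grip point above TCP
    G=np.array([T[0],T[1],T[2]+47.6]);h=np.array([np.cos(yaw),np.sin(yaw),0])
    g=f.max(2).astype(int)
    pts=np.array([(-28,52,2),(-28,-52,2),(-71,0,49),(-98,0,0)],float)-[-77,0,36]
    for d in (0,5,10,15,20,25,30,35,40):
        p=proj('scene',pts@axes(yaw,np.radians(d)).T+G+dx*h); print(d,p.round(1).tolist())
    return g
E
python3 - <<'E'
from h import *
f=np.load('pics/s12.npy');T=bot.get_state()['eef_pos']
g=tilt(f,T)
for c in(414,416,449,461,463): print(c,g[192:228,c].tolist())
E
```

```text
0 [[413.8, 206.7], [461.4, 205.2], [449.5, 200.6], [448.5, 227.9]]
5 [[413.9, 209.2], [461.5, 207.6], [449.2, 200.5], [449.3, 228.2]]
10 [[414.0, 211.6], [461.6, 210.0], [449.0, 200.4], [450.0, 228.2]]
15 [[414.2, 214.0], [461.9, 212.4], [448.7, 200.4], [450.7, 228.2]]
20 [[414.5, 216.4], [462.2, 214.8], [448.5, 200.5], [451.4, 227.9]]
25 [[414.8, 218.7], [462.6, 217.1], [448.2, 200.6], [452.1, 227.5]]
30 [[415.2, 221.0], [463.1, 219.4], [448.0, 200.8], [452.8, 227.0]]
35 [[415.7, 223.2], [463.7, 221.5], [447.8, 201.0], [453.5, 226.3]]
40 [[416.2, 225.3], [464.3, 223.6], [447.5, 201.2], [454.1, 225.4]]
414 [200, 203, 202, 203, 197, 181, 163, 165, 182, 183, 161, 133, 121, 116, 127, 153, 161, 165, 166, 164, 158, 150, 145, 142, 140, 136, 119, 106, 94, 73, 48, 47, 56, 59, 56, 57]
416 [201, 202, 202, 201, 195, 168, 132, 138, 173, 183, 161, 136, 122, 115, 128, 152, 162, 165, 166, 167, 165, 165, 163, 164, 169, 160, 132, 89, 60, 53, 50, 78, 106, 115, 108, 101]
449 [121, 163, 191, 200, 190, 164, 136, 119, 104, 78, 48, 29, 21, 24, 20, 23, 28, 23, 28, 19, 28, 27, 25, 20, 25, 21, 25, 26, 24, 25, 22, 26, 40, 55, 93, 129]
461 [114, 143, 150, 122, 71, 32, 20, 26, 19, 18, 17, 24, 20, 18, 22, 28, 43, 50, 55, 65, 72, 79, 102, 132, 153, 160, 156, 131, 97, 83, 114, 132, 112, 91, 112, 146]
463 [39, 56, 52, 44, 25, 29, 22, 28, 40, 43, 49, 48, 59, 70, 74, 80, 86, 86, 86, 92, 110, 127, 142, 153, 161, 160, 156, 137, 100, 85, 116, 143, 146, 142, 146, 156]
```

The tilt is about 33° and following the arc as planned. Continuing.

Call:
{"name": "step_arm", "arguments": {"rows": [[[0.15, 0, 0.12], 0, 0.4672], [[0.15, 0, 0.12], 0, 0.4672], [[0.15, 0, 0.12], 0, 0.4672], [[0.15, 0, 0.14], 0, 0.4672], [[0.15, 0, 0.14], 0, 0.4672], [[0.15, 0, 0.15], 0, 0.4672], [[0, 0, 0], 0, 0.4672]]}}

```text
t: 24.85
eef_pos: [582.6, 196.6, 55.0]
tcp_rot: [-3.131, -0.252, 0.0]
wrist_force: [-0.9, -0.2, -3.1]
gripper_width: 40.0
finger_force: 4.0
```

Run:
```python
from h import *
show();show()
f=bot.grab_frame('scene');T=bot.get_state()['eef_pos']
g=tilt(f,T)
for c in(415,461,463): print(c,g[200:232,c].tolist())
print(449,g[196:235,449].tolist())
```

```text
24.85 [582.6 196.6  55. ] [-0.89 -0.21 -3.07] [-0.048  0.06  -0.036] 39.98 4.0
24.9 [582.5 196.6  55.1] [-0.79  0.73 -1.95] [0.046 0.078 0.014] 40.1 4.0
24.9 [582.5 196.6  55.1] [-0.79  0.73 -1.95] [0.046 0.078 0.014] 40.1 4.0
24.95 [582.5 196.6  55.2] [-0.5   0.29 -3.15] [-0.041  0.021  0.019] 40.12 4.0
0 [[414.2, 212.2], [461.9, 210.6], [450.0, 206.4], [449.0, 233.7]]
5 [[414.3, 214.7], [462.0, 213.1], [449.7, 206.3], [449.8, 234.0]]
10 [[414.4, 217.1], [462.1, 215.5], [449.5, 206.2], [450.5, 234.1]]
15 [[414.6, 219.5], [462.4, 217.9], [449.2, 206.2], [451.2, 234.0]]
20 [[414.9, 221.9], [462.7, 220.3], [449.0, 206.3], [452.0, 233.8]]
25 [[415.2, 224.3], [463.1, 222.6], [448.7, 206.4], [452.7, 233.5]]
30 [[415.7, 226.6], [463.6, 224.9], [448.5, 206.5], [453.4, 232.9]]
35 [[416.1, 228.8], [464.2, 227.1], [448.3, 206.7], [454.0, 232.2]]
40 [[416.7, 230.9], [464.9, 229.2], [448.1, 207.0], [454.7, 231.4]]
415 [174, 184, 165, 138, 123, 119, 122, 153, 161, 165, 165, 166, 164, 160, 154, 154, 155, 150, 131, 107, 96, 96, 100, 89, 69, 49, 47, 56, 83, 113, 126, 134]
461 [126, 104, 68, 42, 31, 32, 23, 20, 17, 15, 19, 19, 21, 24, 25, 32, 39, 50, 60, 71, 101, 125, 114, 82, 65, 100, 141, 159, 165, 159, 140, 108]
463 [68, 51, 33, 27, 22, 20, 29, 29, 33, 38, 46, 52, 64, 72, 76, 81, 86, 91, 106, 122, 134, 137, 119, 88, 68, 99, 141, 159, 164, 161, 158, 151]
449 [30, 33, 50, 72, 105, 136, 157, 163, 164, 164, 154, 118, 63, 31, 18, 20, 24, 22, 18, 25, 21, 26, 20, 18, 21, 23, 26, 21, 21, 24, 24, 25, 19, 26, 40, 46, 58, 89, 117]
```

Call:
{"name": "step_arm", "arguments": {"rows": [[[0.17, 0, 0.17], 0, 0.4672], [[0.17, 0, 0.18], 0, 0.4672], [[0.17, 0, 0.18], 0, 0.4672], [[0.17, 0, 0.18], 0, 0.4672], [[0.16, 0, 0.18], 0, 0.4672], [[0.16, 0, 0.19], 0, 0.4672], [[0, 0, 0], 0, 0.4672]]}}

```text
t: 25.7
eef_pos: [592.4, 198.2, 44.1]
tcp_rot: [-3.131, -0.252, 0.0]
wrist_force: [-1.1, 0.4, -1.3]
gripper_width: 40.3
finger_force: 3.9
```

Run:
```python
from h import *
show();show()
f=bot.grab_frame('scene');T=bot.get_state()['eef_pos']
g=tilt(f,T)
for c in(415,461,463): print(c,g[204:240,c].tolist())
print(449,g[205:245,449].tolist())
```

```text
25.7 [592.4 198.2  44.1] [-1.14  0.37 -1.32] [ 0.012  0.078 -0.032] 40.27 3.9
25.75 [592.4 198.2  44.3] [-1.16 -0.06 -2.22] [-0.018  0.134  0.039] 39.89 3.9
25.75 [592.4 198.2  44.3] [-1.16 -0.06 -2.22] [-0.018  0.134  0.039] 39.89 3.9
25.8 [592.4 198.2  44.4] [-1.36  0.35 -2.72] [-0.009  0.097  0.047] 39.81 3.9
0 [[414.6, 219.1], [462.3, 217.5], [450.4, 213.7], [449.5, 241.0]]
5 [[414.7, 221.6], [462.4, 219.9], [450.2, 213.6], [450.2, 241.3]]
10 [[414.8, 224.0], [462.5, 222.4], [449.9, 213.5], [450.9, 241.4]]
15 [[415.0, 226.5], [462.8, 224.8], [449.7, 213.5], [451.7, 241.4]]
20 [[415.3, 228.9], [463.1, 227.2], [449.4, 213.6], [452.4, 241.2]]
25 [[415.6, 231.2], [463.5, 229.5], [449.2, 213.7], [453.1, 240.9]]
30 [[416.0, 233.5], [464.0, 231.8], [448.9, 213.8], [453.8, 240.4]]
35 [[416.5, 235.7], [464.6, 234.0], [448.7, 214.0], [454.5, 239.7]]
40 [[417.1, 237.9], [465.3, 236.1], [448.5, 214.2], [455.1, 238.9]]
415 [123, 116, 125, 149, 163, 164, 166, 167, 163, 161, 155, 155, 155, 150, 134, 108, 92, 83, 87, 100, 104, 94, 74, 57, 46, 51, 66, 98, 123, 132, 134, 133, 133, 133, 132, 132]
461 [158, 160, 160, 153, 133, 100, 75, 56, 42, 32, 22, 19, 23, 14, 24, 16, 24, 16, 24, 35, 30, 45, 50, 51, 60, 105, 151, 171, 177, 178, 179, 179, 176, 161, 133, 104]
463 [90, 92, 95, 96, 79, 50, 34, 22, 28, 26, 20, 24, 30, 32, 36, 45, 58, 66, 71, 76, 82, 92, 91, 89, 76, 104, 142, 159, 164, 167, 170, 174, 177, 172, 165, 156]
449 [45, 77, 120, 147, 155, 157, 169, 176, 165, 128, 76, 32, 23, 17, 22, 17, 24, 12, 22, 22, 19, 21, 16, 24, 23, 15, 25, 14, 22, 20, 24, 33, 42, 43, 51, 59, 94, 133, 148, 153]
```

Call:
{"name": "step_arm", "arguments": {"rows": [[[0.15, 0, 0.18], 0, 0.4672], [[0.15, 0, 0.2], 0, 0.4672], [[0.14, 0, 0.2], 0, 0.4672], [[0.13, 0, 0.2], 0, 0.4672], [[0.12, 0, 0.2], 0, 0.4672], [[0.12, 0, 0.2], 0, 0.4672], [[0.1, 0, 0.2], 0, 0.4672], [[0, 0, 0], 0, 0.4672]]}}

```text
t: 26.65
eef_pos: [601.8, 199.7, 30.6]
tcp_rot: [-3.131, -0.252, -0.001]
wrist_force: [0.2, -0.2, -2.0]
gripper_width: 40.0
finger_force: 3.9
```

Run:
```python
from h import *
show();show()
f=bot.grab_frame('scene');T=bot.get_state()['eef_pos']
g=tilt(f,T)
for c in(415,463,465): print(c,g[210:246,c].tolist())
print(449,g[212:255,449].tolist())
```

```text
26.65 [601.8 199.7  30.6] [ 0.21 -0.18 -2.  ] [-0.055 -0.042 -0.017] 39.99 3.9
26.7 [601.7 199.8  30.7] [ 0.89 -0.34 -1.7 ] [-0.05  -0.033  0.008] 39.78 3.9
26.7 [601.7 199.8  30.7] [ 0.89 -0.34 -1.7 ] [-0.05  -0.033  0.008] 39.78 3.9
26.75 [601.6 199.7  30.8] [-0.38 -0.02 -2.23] [ 0.009 -0.045 -0.011] 40.34 3.9
0 [[414.7, 226.9], [462.4, 225.2], [450.5, 222.0], [449.5, 249.2]]
5 [[414.8, 229.4], [462.4, 227.7], [450.2, 221.8], [450.3, 249.5]]
10 [[414.9, 231.8], [462.6, 230.1], [450.0, 221.8], [451.0, 249.6]]
15 [[415.1, 234.2], [462.8, 232.5], [449.7, 221.7], [451.7, 249.6]]
20 [[415.4, 236.7], [463.2, 234.9], [449.5, 221.8], [452.5, 249.5]]
25 [[415.7, 239.0], [463.6, 237.3], [449.2, 221.8], [453.2, 249.2]]
30 [[416.1, 241.3], [464.1, 239.6], [449.0, 222.0], [453.9, 248.7]]
35 [[416.6, 243.6], [464.7, 241.8], [448.8, 222.2], [454.5, 248.0]]
40 [[417.2, 245.7], [465.3, 243.9], [448.6, 222.4], [455.2, 247.3]]
415 [165, 166, 162, 160, 156, 154, 155, 151, 134, 110, 94, 78, 72, 68, 65, 73, 71, 66, 65, 62, 57, 47, 50, 48, 58, 88, 116, 131, 133, 132, 134, 132, 132, 133, 133, 131]
463 [77, 85, 88, 90, 101, 104, 83, 55, 28, 20, 19, 17, 27, 16, 27, 31, 38, 40, 48, 58, 69, 73, 81, 89, 102, 121, 146, 167, 171, 163, 159, 151, 147, 148, 167, 177]
465 [29, 16, 17, 28, 30, 28, 21, 20, 25, 24, 26, 52, 67, 73, 73, 77, 80, 87, 86, 87, 85, 79, 86, 109, 137, 153, 161, 168, 173, 176, 179, 176, 172, 167, 173, 177]
449 [27, 28, 50, 78, 93, 98, 99, 103, 99, 96, 75, 44, 27, 27, 21, 20, 23, 20, 22, 17, 20, 20, 14, 16, 19, 16, 16, 19, 17, 24, 19, 32, 39, 52, 51, 50, 53, 89, 133, 148, 150, 143, 135]
```

Call:
{"name": "step_arm", "arguments": {"rows": [[[0.1, 0, 0.2], 0, 0.4672], [[0.1, 0, 0.2], 0, 0.4672], [[0.1, 0, 0.2], 0, 0.4672], [[0.05, 0, 0.2], 0, 0.4672], [[0, 0, 0], 0, 0.4672]]}}

```text
t: 27.3
eef_pos: [606.1, 200.5, 23.1]
tcp_rot: [-3.131, -0.252, -0.003]
wrist_force: [2.4, 0.2, 1.4]
gripper_width: 40.1
finger_force: 4.3
```

Run:
```python
from h import *
show();show()
```

```text
27.3 [606.1 200.5  23.1] [2.39 0.25 1.45] [ 0.022 -0.55   0.041] 40.12 4.3
27.35 [605.7 200.5  23.1] [ 3.01 -0.14  1.15] [ 0.084 -0.521 -0.012] 40.18 4.3
27.35 [605.7 200.5  23.1] [ 3.01 -0.14  1.15] [ 0.084 -0.521 -0.012] 40.18 4.3
27.4 [605.4 200.4  23.1] [2.98 1.05 2.13] [ 0.086 -0.602  0.001] 40.23 4.3
```

Call:
{"name": "step_arm", "arguments": {"rows": [[[0.05, 0, 0.15], 0, 0.4672], [[0.03, 0, 0.15], 0, 0.4672], [[0, 0, 0], 0, 0.4672]]}}

```text
t: 27.7
eef_pos: [605.6, 200.4, 19.5]
tcp_rot: [-3.131, -0.252, 0.0]
wrist_force: [2.8, 0.7, 1.3]
gripper_width: 39.9
finger_force: 4.3
```

Run:
```python
from h import *
show();show()
f=bot.grab_frame('scene');T=bot.get_state()['eef_pos']
g=tilt(f,T)
for c in(415,463,465): print(c,g[215:250,c].tolist())
print(449,g[220:260,449].tolist())
```

```text
27.7 [605.6 200.4  19.5] [2.79 0.74 1.28] [ 0.083 -0.548  0.014] 39.92 4.3
27.75 [605.4 200.3  19.5] [2.46 0.17 1.04] [ 0.141 -0.502  0.019] 39.89 4.3
27.75 [605.4 200.3  19.5] [2.46 0.17 1.04] [ 0.141 -0.502  0.019] 39.89 4.3
27.8 [605.3 200.4  19.5] [2.75 0.87 1.68] [ 0.116 -0.56  -0.005] 39.74 4.3
0 [[414.2, 232.1], [461.8, 230.4], [449.9, 227.5], [448.9, 254.5]]
5 [[414.3, 234.5], [461.8, 232.8], [449.6, 227.3], [449.7, 254.8]]
10 [[414.4, 237.0], [462.0, 235.2], [449.4, 227.2], [450.4, 255.0]]
15 [[414.7, 239.4], [462.2, 237.7], [449.1, 227.2], [451.1, 255.0]]
20 [[414.9, 241.8], [462.5, 240.0], [448.9, 227.2], [451.8, 254.9]]
25 [[415.3, 244.2], [463.0, 242.4], [448.6, 227.3], [452.6, 254.6]]
30 [[415.7, 246.5], [463.5, 244.7], [448.4, 227.4], [453.2, 254.1]]
35 [[416.2, 248.7], [464.0, 246.9], [448.2, 227.6], [453.9, 253.5]]
40 [[416.7, 250.9], [464.7, 249.0], [448.0, 227.8], [454.5, 252.7]]
415 [130, 118, 115, 106, 94, 94, 107, 122, 116, 102, 89, 81, 71, 58, 54, 56, 54, 52, 50, 52, 71, 104, 125, 134, 133, 132, 131, 133, 132, 134, 132, 134, 133, 132, 132]
463 [37, 43, 48, 51, 61, 70, 70, 53, 36, 27, 23, 25, 28, 35, 37, 37, 45, 59, 62, 72, 83, 82, 86, 94, 114, 131, 143, 154, 169, 179, 181, 179, 180, 176, 178]
465 [25, 23, 22, 26, 20, 25, 27, 30, 21, 25, 31, 41, 63, 79, 84, 86, 86, 88, 84, 80, 74, 72, 83, 113, 150, 168, 176, 175, 178, 178, 179, 180, 180, 178, 180]
449 [44, 62, 77, 81, 79, 76, 74, 72, 53, 37, 28, 21, 19, 20, 19, 17, 17, 14, 26, 17, 17, 15, 16, 18, 19, 22, 20, 28, 43, 50, 52, 55, 53, 57, 78, 107, 111, 97, 85, 79]
```

Call:
{"name": "step_arm", "arguments": {"rows": [[[0.1, 0, 0], 0, 0.4672], [[0, 0, 0], 0, 0.4672], [[0, 0, 0], 0, 0.4672]]}}

```text
t: 28.15
eef_pos: [605.3, 200.3, 19.5]
tcp_rot: [3.131, 0.253, -0.004]
wrist_force: [-3.3, -1.2, 5.5]
gripper_width: 39.9
finger_force: 4.7
```

Run:
```python
from h import *
show();show()
```

```text
28.15 [605.3 200.3  19.5] [-3.28 -1.24  5.47] [-0.157  0.608  0.035] 39.92 4.7
28.2 [605.3 200.3  19.5] [-2.7  -1.04  5.2 ] [-0.141  0.582 -0.05 ] 39.75 4.7
28.2 [605.3 200.3  19.5] [-2.7  -1.04  5.2 ] [-0.141  0.582 -0.05 ] 39.75 4.7
28.25 [605.3 200.3  19.5] [-3.33 -0.37  4.63] [-0.133  0.54  -0.002] 39.92 4.7
```

Call:
{"name": "step_arm", "arguments": {"rows": [[[0.1, 0, 0], 0, 0.4672], [[0, 0, 0], 0, 0.4672], [[0, 0, 0], 0, 0.4672]]}}

```text
t: 28.55
eef_pos: [605.5, 200.3, 19.3]
tcp_rot: [3.13, 0.253, -0.005]
wrist_force: [-4.4, -0.3, 4.9]
gripper_width: 40.0
finger_force: 4.7
```

Run:
```python
from h import *
show();show()
```

```text
28.55 [605.5 200.3  19.3] [-4.38 -0.34  4.94] [-0.157  0.83  -0.014] 40.03 4.7
28.6 [605.5 200.3  19.2] [-4.99 -0.78  4.88] [-0.214  0.863 -0.009] 39.6 4.7
28.6 [605.5 200.3  19.2] [-4.99 -0.78  4.88] [-0.214  0.863 -0.009] 39.6 4.7
28.65 [605.6 200.3  19.3] [-4.04 -1.75  5.61] [-0.175  0.791 -0.039] 40.02 4.7
```

The plate is down on the cartridge and bearing on it (up-force about 7 N), with the tip against the neck. I'll relieve the load, open briefly so it settles flat by itself, and check the level numerically.

Call:
{"name": "step_arm", "arguments": {"rows": [[[-0.1, 0, -0.1], 0, 0.4672], [[0, 0, 0], 0, 0.48], [[0, 0, 0], 0, 0.55], [[0, 0, 0], 0, 0.6], [[0, 0, 0], 0, 0.6]]}}

```text
t: 29.15
eef_pos: [606.7, 200.5, 20.7]
tcp_rot: [-3.131, -0.252, -0.0]
wrist_force: [-0.2, -0.1, 0.1]
gripper_width: 51.5
finger_force: 0.0
```

Run:
```python
from h import *
show()
f=bot.grab_frame('scene');np.save('pics/s13.npy',f);g=f.max(2).astype(int)
yaw=np.pi+.16;h=np.array([np.cos(yaw),np.sin(yaw),0])
for ox in(-12,-8,-4):
    O=np.array([519,187,30])+ox*h
    P=lambda a,b,c:O+axes(yaw,0)@[a,b,c]
    print(ox,'ear rear-bottom L/R',proj('scene',[P(-38,52,0),P(-38,-52,0),P(-38,30,0),P(-38,-30,0)]).round(1).tolist(),'ear front-top',proj('scene',[P(-18,52,4),P(-18,-52,4)]).round(1).tolist(),'lug top far/near, stem end',proj('scene',[P(-71,0,49),P(-98,0,0)]).round(1).tolist())
for c in(413,415,417,425,459,461,463): print(c,g[220:248,c].tolist())
print(449,g[218:262,449].tolist())
```

```text
29.15 [606.7 200.5  20.7] [-0.18 -0.09  0.09] [-0.005 -0.015 -0.021] 51.51 0.0
29.2 [606.7 200.5  20.7] [0.28 0.09 0.42] [-0.008 -0.006  0.024] 51.26 0.0
-12 ear rear-bottom L/R [[416.2, 237.6], [464.1, 235.8], [426.3, 237.2], [454.0, 236.2]] ear front-top [[413.8, 230.0], [461.2, 228.3]] lug top far/near, stem end [[450.7, 229.2], [449.8, 256.3]]
-8 ear rear-bottom L/R [[415.6, 236.3], [463.4, 234.6], [425.8, 236.0], [453.3, 235.0]] ear front-top [[413.3, 228.8], [460.5, 227.1]] lug top far/near, stem end [[450.1, 227.9], [449.1, 254.9]]
-4 ear rear-bottom L/R [[415.1, 235.1], [462.7, 233.4], [425.2, 234.7], [452.7, 233.7]] ear front-top [[412.8, 227.6], [459.8, 225.9]] lug top far/near, stem end [[449.4, 226.7], [448.4, 253.6]]
413 [95, 80, 68, 61, 54, 50, 52, 59, 62, 54, 56, 52, 54, 61, 72, 92, 110, 124, 132, 133, 132, 133, 132, 131, 133, 132, 132, 131]
415 [95, 108, 121, 114, 104, 86, 79, 69, 54, 54, 52, 49, 57, 51, 51, 69, 102, 124, 132, 134, 133, 133, 134, 133, 131, 131, 133, 132]
417 [59, 71, 88, 94, 96, 100, 108, 104, 92, 74, 58, 53, 52, 50, 48, 69, 102, 124, 133, 132, 133, 130, 133, 133, 133, 131, 130, 135]
425 [75, 111, 144, 157, 148, 135, 125, 114, 97, 82, 77, 72, 63, 55, 51, 61, 79, 86, 90, 97, 109, 117, 125, 128, 131, 133, 133, 131]
459 [163, 162, 163, 162, 160, 158, 150, 122, 82, 53, 34, 23, 18, 21, 15, 34, 60, 86, 103, 116, 123, 127, 142, 164, 177, 179, 179, 180]
461 [163, 162, 158, 157, 154, 147, 132, 103, 65, 46, 32, 24, 20, 23, 19, 26, 40, 62, 80, 98, 112, 123, 144, 166, 178, 178, 177, 177]
463 [157, 143, 121, 101, 85, 71, 49, 32, 26, 17, 16, 9, 18, 17, 16, 18, 10, 21, 28, 40, 81, 119, 148, 169, 179, 179, 180, 178]
449 [43, 61, 76, 86, 88, 83, 80, 77, 77, 71, 54, 34, 30, 17, 21, 18, 22, 27, 22, 24, 19, 22, 17, 23, 17, 18, 21, 21, 22, 29, 44, 49, 52, 51, 51, 55, 78, 106, 110, 97, 87, 78, 78, 92]
```

The level check fits a flat plate on the cartridge (ear, lug and stem rows all match, origin about X -8). Re-grip and slide towards the pins.

Call:
{"name": "step_arm", "arguments": {"rows": [[[-0.2, 0, 0], 0, 0.6], [[0, 0, 0], 0, 0.4], [[0, 0, 0], 0, 0.3], [[0, 0, 0], 0, 0.3], [[0, 0, 0], 0, 0.3]], "squeeze": 20}}

```text
t: 29.75
eef_pos: [604.4, 200.1, 20.8]
tcp_rot: [3.131, 0.252, -0.0]
wrist_force: [-1.3, -1.2, 1.5]
gripper_width: 39.1
finger_force: 20.9
```

Run:
```python
from h import *
show();show()
```

```text
29.75 [604.4 200.1  20.8] [-1.33 -1.23  1.54] [-0.045  0.331  0.026] 39.11 20.9
29.8 [604.4 200.1  20.8] [-2.08 -0.33  1.21] [-0.096  0.297  0.013] 39.3 20.9
29.8 [604.4 200.1  20.8] [-2.08 -0.33  1.21] [-0.096  0.297  0.013] 39.3 20.9
29.85 [604.5 200.1  20.8] [-1.96  0.36  2.02] [-0.13   0.276  0.004] 39.63 20.9
```

Call:
{"name": "step_arm", "arguments": {"rows": [[[-0.1, 0, 0], 0, 0.3], [[-0.1, 0, 0], 0, 0.3], [[-0.1, 0, 0], 0, 0.3], [[0, 0, 0], 0, 0.3]]}}

```text
t: 30.25
eef_pos: [601.9, 199.8, 20.8]
tcp_rot: [-3.131, -0.252, -0.001]
wrist_force: [2.0, 0.7, 0.8]
gripper_width: 39.4
finger_force: 20.8
```

Run:
```python
from h import *
show();show()
```

```text
30.25 [601.9 199.8  20.8] [2.03 0.72 0.8 ] [ 0.057 -0.365 -0.038] 39.45 20.8
30.3 [602.  199.8  20.8] [1.86 0.09 0.69] [ 0.036 -0.376  0.023] 39.63 20.8
30.3 [602.  199.8  20.8] [1.86 0.09 0.69] [ 0.036 -0.376  0.023] 39.63 20.8
30.35 [601.9 199.7  20.8] [2.12 0.84 0.08] [ 0.081 -0.366  0.006] 39.31 20.8
```

Call:
{"name": "step_arm", "arguments": {"rows": [[[-0.1, 0, 0], 0, 0.3], [[-0.1, 0, 0], 0, 0.3], [[0, 0, 0], 0, 0.3]]}}

```text
t: 30.65
eef_pos: [599.8, 199.4, 20.9]
tcp_rot: [-3.131, -0.252, -0.001]
wrist_force: [2.1, -0.0, -0.4]
gripper_width: 39.4
finger_force: 20.8
```

Call:
{"name": "step_arm", "arguments": {"rows": [[[-0.1, 0, 0], 0, 0.3], [[-0.1, 0, 0], 0, 0.3], [[0, 0, 0], 0, 0.3]]}}

```text
t: 30.95
eef_pos: [599.5, 199.4, 21.4]
tcp_rot: [-3.131, -0.252, -0.005]
wrist_force: [5.6, 0.8, -0.0]
gripper_width: 39.6
finger_force: 20.7
```

Call:
{"name": "step_arm", "arguments": {"rows": [[[-0.1, 0, 0], 0, 0.3], [[0, 0, 0], 0, 0.3]]}}

```text
t: 31.15
eef_pos: [599.4, 199.4, 21.7]
tcp_rot: [-3.13, -0.252, -0.008]
wrist_force: [6.0, 1.0, -0.6]
gripper_width: 39.3
finger_force: 20.7
```

Call:
{"name": "step_arm", "arguments": {"rows": [[[-0.1, 0, 0], 0, 0.3], [[0, 0, 0], 0, 0.3]]}}

```text
t: 31.35
eef_pos: [599.1, 199.3, 22.1]
tcp_rot: [-3.13, -0.252, -0.01]
wrist_force: [7.5, 1.7, 1.3]
gripper_width: 39.6
finger_force: 20.8
```

Run:
```python
from h import *
for i in range(3): show()
s=bot.get_state();R=cv2.Rodrigues(s['tcp_rot'])[0];print(np.arctan2(R[1,0],R[0,0]))
f=bot.grab_frame('scene');g=f.max(2).astype(int)
for c in(413,415,417,462,464): print(c,g[222:246,c].tolist())
print(449,g[218:262,449].tolist())
```

```text
31.35 [599.1 199.3  22.1] [7.51 1.75 1.3 ] [ 0.233 -1.826  0.03 ] 39.65 20.8
31.4 [599.1 199.3  22.1] [ 7.9   0.98 -0.11] [ 0.239 -1.779  0.041] 39.62 20.8
31.4 [599.1 199.3  22.1] [ 7.9   0.98 -0.11] [ 0.239 -1.779  0.041] 39.62 20.8
31.45 [599.1 199.3  22.1] [7.51 1.41 1.08] [ 0.229 -1.807  0.061] 39.65 20.8
31.45 [599.1 199.3  22.1] [7.51 1.41 1.08] [ 0.229 -1.807  0.061] 39.65 20.8
31.5 [599.1 199.3  22.1] [8.13 1.22 0.52] [ 0.166 -1.817  0.027] 39.73 20.8
0.1604042235841069
413 [68, 61, 53, 50, 52, 53, 51, 52, 52, 51, 53, 66, 90, 120, 131, 132, 132, 133, 134, 133, 133, 133, 132, 132]
415 [103, 102, 101, 87, 75, 63, 51, 51, 54, 51, 50, 52, 84, 116, 132, 132, 135, 132, 132, 134, 134, 133, 132, 132]
417 [70, 78, 87, 97, 98, 84, 63, 52, 52, 51, 52, 58, 90, 119, 129, 134, 134, 133, 134, 133, 135, 133, 133, 131]
462 [20, 28, 36, 37, 37, 41, 52, 59, 70, 77, 80, 85, 87, 96, 116, 135, 143, 142, 141, 150, 168, 178, 179, 179]
464 [28, 47, 75, 86, 88, 86, 89, 88, 83, 78, 76, 74, 82, 112, 149, 168, 175, 174, 173, 174, 177, 180, 180, 181]
449 [88, 98, 96, 94, 87, 84, 79, 70, 52, 31, 17, 22, 28, 21, 16, 16, 25, 19, 22, 18, 16, 10, 25, 24, 10, 22, 18, 30, 42, 49, 55, 50, 49, 59, 92, 121, 131, 125, 115, 99, 88, 78, 77, 91]
```

Both pins are met: about 7.7 N along the axis, with almost no yaw moment, so both shoulders share the load. Hold a moment, let go, lift away.

Call:
{"name": "step_arm", "arguments": {"rows": [[[0, 0, 0], 0, 0.3], [[0, 0, 0], 0, 0.3], [[0, 0, 0], 0, 0.3], [[0, 0, 0], 0, 0.6], [[0, 0, 0], 0, 1], [[0, 0, 0], 0, 1], [[0, 0, 0], 0, 1], [[0, 0, 0], 0, 1], [[0, 0, 0], 0, 1]]}}

```text
t: 32.45
eef_pos: [595.5, 198.8, 20.6]
tcp_rot: [3.131, 0.253, -0.001]
wrist_force: [0.6, 0.3, 0.9]
gripper_width: 85.2
finger_force: 0.0
```

Call:
{"name": "step_arm", "arguments": {"rows": [[[0, 0, -0.5], 0, 1], [[0, 0, -1], 0, 1], [[0, 0, -2], 0, 1], [[0, 0, -3], 0, 1], [[0, 0, -3], 0, 1], [[0, 0, -3], 0, 1], [[0, 0, -2], 0, 1], [[0, 0, 0], 0, 1], [[0, 0, 0], 0, 1]]}}

```text
t: 33.35
eef_pos: [596.0, 198.8, 166.6]
tcp_rot: [3.131, 0.252, 0.002]
wrist_force: [-0.7, -0.2, -0.6]
gripper_width: 85.4
finger_force: 0.0
```

Run:
```python
from h import *
show()
f=bot.grab_frame('scene');np.save('pics/s14.npy',f);g=f.max(2).astype(int)
for c in(413,415,417): print(c,g[222:246,c].tolist())
for c in(447,449): print(c,g[214:262,c].tolist())
for c in(462,464): print(c,g[222:246,c].tolist())
yaw=np.pi+.16;h=np.array([np.cos(yaw),np.sin(yaw),0])
for ox in(-8,-4,0):
    O=np.array([519,187,30])+ox*h
    P=lambda a,b,c:O+axes(yaw,0)@[a,b,c]
    print(ox,proj('scene',[P(-38,52,0),P(-38,-52,0),P(-71,0,49),P(-98,0,0)]).round(1).tolist())
```

```text
33.35 [596.  198.8 166.6] [-0.72 -0.17 -0.61] [ 0.025 -0.005 -0.016] 85.42 0.0
33.4 [595.3 198.4 165.5] [ 0.29  0.22 -0.08] [-0.006  0.003  0.003] 85.47 0.0
413 [65, 60, 53, 52, 53, 53, 50, 51, 51, 50, 53, 62, 89, 116, 129, 132, 132, 132, 132, 132, 131, 132, 130, 129]
415 [103, 105, 98, 88, 75, 65, 56, 53, 54, 49, 51, 56, 82, 114, 132, 131, 131, 131, 132, 131, 131, 131, 132, 132]
417 [70, 83, 94, 103, 101, 83, 62, 53, 51, 51, 50, 55, 85, 117, 130, 134, 131, 132, 131, 132, 132, 131, 130, 131]
447 [106, 94, 88, 83, 82, 77, 77, 76, 74, 74, 73, 70, 63, 44, 23, 24, 15, 15, 14, 23, 22, 19, 15, 16, 13, 18, 11, 19, 13, 18, 14, 22, 30, 47, 52, 56, 54, 52, 63, 96, 113, 122, 113, 96, 88, 79, 78, 91]
449 [162, 148, 126, 105, 99, 97, 92, 92, 87, 83, 78, 74, 65, 44, 26, 21, 25, 26, 17, 18, 22, 20, 22, 18, 14, 22, 18, 11, 21, 19, 20, 20, 35, 45, 50, 52, 54, 51, 69, 97, 118, 122, 112, 100, 83, 78, 75, 90]
462 [160, 159, 158, 157, 153, 142, 131, 115, 98, 83, 96, 139, 167, 174, 175, 170, 159, 147, 140, 149, 166, 178, 179, 178]
464 [159, 161, 158, 158, 161, 162, 159, 155, 149, 139, 139, 151, 161, 166, 171, 175, 173, 173, 173, 173, 176, 177, 179, 178]
-8 [[415.6, 236.3], [463.4, 234.6], [450.1, 227.9], [449.1, 254.9]]
-4 [[415.1, 235.1], [462.7, 233.4], [449.4, 226.7], [448.4, 253.6]]
0 [[414.5, 233.8], [462.0, 232.1], [448.7, 225.4], [447.8, 252.2]]
```

```bash
python3 -c "
from station import bot
print(bot.sign_off())"
```

```text
the job is handed in; nothing more can be done
None
```

The plate is latched under the stud head, lying flat on the cartridge with both shoulders pressed to the stop pins (about 7.7 N) and released, and the job is handed in at about 33 s; it slipped from the grip once early on and fell about 60 mm flat onto the table before I picked it up again.

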